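# Check set grout: tip and seat the mould, hold the penetrometer on its mark

## Robot

A 6-joint arm with a two-finger parallel gripper is mounted at the origin on a cart in front of the work surface, level with it; the furniture and walls round the work are solid. World frame = base frame: x ahead of the robot, y to its left, z up, the work surface at z = 0. Lengths are in mm, angles in rad, forces in N, time in s.
With the tool pointing down it reaches from about 350 to 975 mm from the base axis. Payload 7.1 kg.
Tool frame: the origin (TCP) lies midway between the tips of the shut fingers; the grasp point (between the pads) lies 19 mm behind it (ctrl.grip_depth is the distance from the TCP to the grasp point, in mm); z points along the fingers, y is the line along which they close (so a half turn about z gives the same grasp; the last joint's range is limited). The gripper opens to 88 mm and grips with 3 to 60 N. Pads are 20 mm wide; open, the fingers measure 115 mm over their backs; the gripper's body (75 mm by 178 mm) begins 61 mm behind the grasp point.
Start: joints at [-1.254, 0.423, 1.63, -0, 1.089, -0.019], TCP at [205.97, -590.069, 222.675] pointing down, gripper open.
Joint ranges: [-3, 3], [-0.9, 2.11], [0.09, 2.58], [-1.31, 4.45], [0.11, 2.69], [-2.54, 2.54]. Speed limits (rad/s): [2.39, 2.39, 3.01, 3.14, 3.14, 3.14].

## Interface

Orientations are given as a rotation vector (axis times angle).
In Python, from workcell import ctrl, cams gives the robot as it stands.
- The arm moves only by the tool move_arm, never from a script. Its argument "steps" is a list of rows, each a list of 3 entries, a list of its own where there are three numbers: the shift along the tool's x, y, z in units of 25 mm (1.0 is 25 mm), then the turn about the tool's z in units of 5 degrees (1.0 is 5 degrees), then the closure, from 0 (fully open) to 1 (shut). A call has 1 to 20 rows; each row shifts and turns the commanded pose from where the row before left it, along the tool's axes as they then stand; what a row does not reach is not made up. A row lasts 1/12 s, in which the tool goes at most 41.7 mm and 7.16 degrees, less where a joint would pass 70% of its speed; a pose out of reach is approached as far as the arm can. A call is refused whole if a number of a shift passes 1 or a number of a turn 1, either way. A call with a gripper value outside its range is refused whole. The fingers move at their own pace and stop on an object; the grip force is fixed at half the most. Time passes only in rows, so rows that do not move let the fingers close. It gives the time, the measured TCP pose, the force, the opening and the grip force at its end, in the units of the state.
- ctrl.get_obs(): the state, without advancing time (a new reading comes with each control period).
- cams.get_image(name): name is "scene" or "top"; returns a dict with "image" (400x640x3 uint8, red, green, blue), "camera_matrix" (3x3 intrinsics, pixels), "xyz" and "rotation" of the camera in the world. Camera axes: x right, y down, z forward; pixel columns grow to the right and rows downward; lengths in mm; the calibration is good to about 2 mm. A picture is of the moment at which its call begins. There is no depth.
- ctrl.close_job(): hands the job in; it is judged then, once.
Trained networks look in the newest picture that a camera, given by its name, has taken for a name from the list of things; names that differ only in an ending like _2 or _b are one class to them, and where a whole thing is asked for, a point or a joint stands for the part that bears it (a point fixed in the world has none). Each returns a list of dicts, best first, with "p" (0 to 1); they miss things now and then, are a little off and sometimes report something else, mostly with a low value. They report only what shows in the picture. A call takes as long as a camera call.
- cams.boxes_of(camera, thing): "rect" ([centre column, centre row, width, height] in pixels, round what is visible of it).
- cams.cut_out(camera, thing): "pixels" (400x640 bool, what is visible of it) and "rect" ([centre column, centre row, width, height] in pixels, round what is visible of it).
The state is a dict: "t": time; "qpos": joint angles; "qvel": joint speeds; "joint_torque": joint torques, N m; "ee_pos": TCP position; "orientation": TCP orientation; "ft_force": force on the tool from outside, world axes, zero at the start; "moment": the same for the moment, N m; "width": finger opening in mm; "grasp_force": force on a finger pad.
Only numpy, scipy, OpenCV 4.12 (cv2) and the standard library are available. Lean on these libraries where they do the work, as an engineer would, in place of code of your own. Each camera call takes 0.05 s, during which the arm holds its last target. There are 200 camera calls.

## Task

Check that the grout in the small steel mould has set: lift the mould, tip it to about 30 degrees and keep it there for two seconds (a set face stays put), then bring it level and set it down fully home in the round recess of the steel base plate. Then take the pocket penetrometer out of its stand, hold it upright with its piston tip inside the red pen ring on the grout, and press gently until the red line on the piston meets the mouth of the barrel. Finish while still holding it pressed there for the reading, the fingers off the mould and the other things on the bench left where they stand.

Things in the scene. Friction and masses are not known exactly. Their poses are not given: they have to be found in the camera images.
- mould: small brown-grey steel mould ring filled with pale grey set grout (the ring of brown soil in the dish is another), 51 mm outside diameter, 30 mm high, about 0.29 kg; starts standing on the worktop. Origin: centre of its underside; z up. Grout face 26 mm above the origin, 4 mm below the rim. When seated, its lower 6 mm are inside the base plate's recess: hold it higher than that
- mark (a point): centre of the red pen ring (12 mm diameter) on the grout face: 10 mm from the mould's centre along the mould's x axis, 26 mm above its underside. The two dark grey pits beside it are earlier tests and are not the spot
- base_plate: square steel plate, fixed, 130 x 130 x 12 mm, with brass levelling screws at three corners and a round green bubble level at the fourth (these stand up to 4.5 mm above the plate); origin: centre of its underside
- seat (a point): centre of the floor of the round recess in the middle of the base plate: 55 mm diameter, 6 mm deep, its floor 6 mm above the worktop
- penetrometer: pocket penetrometer, loose, 0.18 kg, hanging upright in its stand. Origin: on its axis at the barrel's mouth; z up along the tool. Steel barrel 18 mm dia from 0 to 70 mm; collar 30 mm dia, 70 to 76 mm; black square grip 20 x 20 mm (flats face body x and y), 76 to 136 mm; cap to 142 mm. In the stand its origin is 38 mm above the worktop; lift it 100 mm or more to clear the stand
- piston (a joint): how far the steel piston has been pressed up into the barrel, in m: 0 fully out, 0.014 at its stop. A spring resists with 1000 N/m. The red line round the piston meets the mouth of the barrel at 0.008 (about 8 N)
- piston_tip (a point): tip of the 7 mm piston, on the penetrometer's axis, 22 mm below the mouth of the barrel when the piston is fully out
- stand: penetrometer stand, fixed: dark steel foot 90 x 90 mm, four steel rods, white top plate 64 x 64 mm, its top 108 mm above the worktop (rod nuts 3 mm higher), with a 24 mm hole in its middle for the barrel; the collar rests on it. Origin: centre of its underside
- drying_oven: tall grey drying oven, fixed, behind the left part of the worktop (y from -0.01 to 0.36), 442 mm high; its front stands at x = 0.59, and its upright black door handle (y = 0.02, 120 to 240 mm above the worktop) reaches forward to x = 0.56: keep the gripper clear of it. Origin: under its centre
- stopwatch: black and yellow stopwatch, 71 x 60 x 18 mm, to be left alone; origin under its centre
- bowl: porcelain mixing bowl, 100 mm diameter, 56 mm high, to be left alone; origin under its centre
- beaker: glass beaker, 69 mm diameter, 88 mm high, to be left alone; origin under its centre
- tin_a: aluminium moisture tin, 57 mm diameter, 31 mm high, at the right, to be left alone; origin under its centre
- tin_b: aluminium moisture tin, 57 mm diameter, 31 mm high, at the left, to be left alone; origin under its centre

How it is judged:
By the outcome, as a careful person would: the job done as asked, in the order asked, and still so for the second after the job is handed in, while the arm keeps its last pose, push and grip.
It also fails if it takes over 64 s, if anything falls off the work surface, if the arm or the gripper's body presses on something with over 40 N, if the wrist force passes 120 N, or if a joint passes its speed limit or range.

## Working session

There is one attempt and no reset: what is moved stays moved. The work goes in short steps, Python scripts to look and compute and a tool call to move; the robot and the scene stay as the last step left them, time stands still between calls to the robot, and variables do not carry over. Pictures are saved under pics/ and viewed, at most 10 in all, crops included, and the job is handed in when it is done.

Besides the shell and the picture viewer there is one more tool, called after "Request:" as name(argument=value, ...), one argument or row to a line, values as JSON. move_arm: Moves the arm, as the interface text tells. Its arguments: {"type":"object","properties":{"steps":{"type":"array"}},"required":["steps"]}

```bash
mkdir -p pics; ls
cat > h.py <<'E'
import numpy as np, cv2
from scipy.spatial.transform import Rotation as R
from workcell import ctrl, cams
def ray(im,u,v):
    K=im["camera_matrix"]; d=np.linalg.inv(K)@np.array([u,v,1.]); Rm=np.array(im["rotation"])
    if Rm.shape!=(3,3): Rm=R.from_rotvec(Rm).as_matrix()
    return np.array(im["xyz"]),Rm@d
def at_z(im,u,v,z):
    o,d=ray(im,u,v); return (o+d*(z-o[2])/d[2]).round(1)
def proj(im,p):
    Rm=np.array(im["rotation"])
    if Rm.shape!=(3,3): Rm=R.from_rotvec(Rm).as_matrix()
    q=np.array(im["camera_matrix"])@(Rm.T@(np.array(p,float)-im["xyz"])); return (q[:2]/q[2]).round(1)
def save(im,name,crop=None,s=1):
    a=im["image"][:,:,::-1]
    if crop: a=a[crop[1]:crop[3],crop[0]:crop[2]]
    cv2.imwrite("pics/"+name,cv2.resize(a,None,fx=s,fy=s,interpolation=cv2.INTER_CUBIC))
E
python3 - <<'E'
from h import *
for n in("scene","top"):
    im=cams.get_image(n); save(im,n+"0.png"); print(n,np.round(im["camera_matrix"],1).tolist(),im["xyz"],np.round(im["rotation"],3).tolist())
    for t in("mould","mark","base_plate","penetrometer","stand"):
        for b in cams.boxes_of(n,t)[:2]: print(t,np.round(b["rect"],1),round(b["p"],2))
print(ctrl.get_obs())
E
```

```text
pics
scene [[363.9, 0.0, 311.7], [0.0, 363.9, 195.8], [0.0, 0.0, 1.0]] [ 84.92784308 522.72593917 643.84248312] [-0.979, 2.395, -1.137]
mould [407.2 173.1  20.7  18.3] 0.81
mark [405.4 170.3  19.6  17.2] 0.51
base_plate [357.3 224.9  71.8  48.9] 0.9
penetrometer [299.9 246.9  10.6  53.6] 0.57
stand [300.9 271.9  55.5  68.9] 0.56
top [[436.9, 0.0, 319.9], [0.0, 436.9, 204.0], [0.0, 0.0, 1.0]] [  -8.44615119 -213.97964022 1367.54863649] [-2.252, 1.571, -0.367]
mould [401.1 269.5  13.5  21.6] 0.7
mark [403.2 269.7  15.   15. ] 0.58
penetrometer [250.7 217.3   8.3  13.3] 0.67
stand [254.1 231.6  34.5  36.1] 0.73
stand [351.4 176.2  19.2  26.6] 0.34
{'t': 0.6, 'qpos': array([-1.25399149e+00,  4.23101292e-01,  1.62990521e+00, -4.09449004e-05,
        1.08863164e+00, -1.90170378e-02]), 'qvel': array([ 0.00025269,  0.00016822,  0.00035729,  0.00113606, -0.00059527,
       -0.00115816]), 'joint_torque': array([ 1.24120183e-03, -5.44292986e+01, -2.73932397e+01,  6.44315430e-02,
        1.71477918e-02, -2.49326337e-05]), 'ee_pos': array([ 205.96022026, -590.05809391,  222.67220329]), 'orientation': array([-3.09736541e+00, -5.25055284e-01,  6.69513492e-05]), 'ft_force': array([-0.56564816,  0.57523731,  0.9011357 ]), 'moment': array([ 0.00675531, -0.00402994, -0.01766436]), 'grasp_force': 0.0, 'width': 87.88644769271367}
```

View pics/scene0.png

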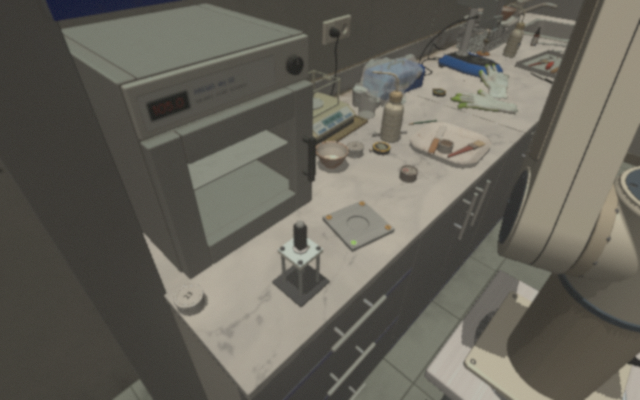

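View pics/top0.png

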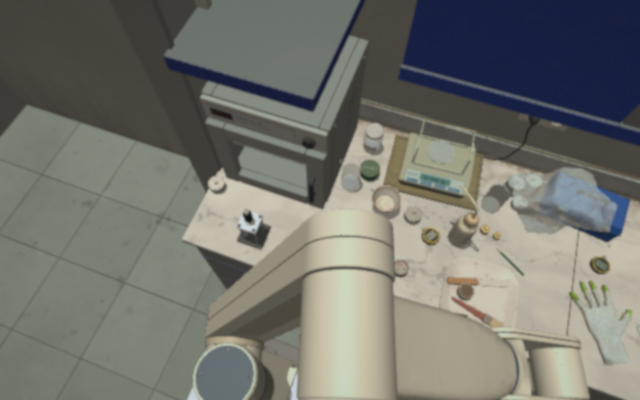

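The scene view shows the mould at (408,173), the plate at (358,224) and the penetrometer in its stand at (300,250). In the top view the mould is at (401,268) and the stand at (252,228). The arm hides the plate in the top view.

Run:
```python
from h import *
S=cams.get_image("scene");T=cams.get_image("top")
def crop(im,c,w,h,s):
    a=im["image"][c[1]-h:c[1]+h,c[0]-w:c[0]+w,::-1]; return cv2.resize(a,(400,300),interpolation=cv2.INTER_CUBIC)
m=np.vstack([np.hstack([crop(S,(408,173),16,12,0),crop(T,(401,268),16,12,0)]),np.hstack([crop(S,(320,250),80,60,0),crop(T,(252,228),32,24,0)])])
cv2.imwrite("pics/m1.png",m)
def tri(a,b):
    o1,d1=ray(S,*a);o2,d2=ray(T,*b);A=np.array([d1,-d2]).T
    t=np.linalg.lstsq(A,o2-o1,rcond=None)[0]; p,q=o1+d1*t[0],o2+d2*t[1]; return ((p+q)/2).round(1),round(np.linalg.norm(p-q),1)
for t in("mould","penetrometer","stand","base_plate"):
    for n,im in(("scene",S),("top",T)):
        for c in cams.cut_out(n,t)[:1]:
            v,u=np.nonzero(c["pixels"]); print(t,n,round(c["p"],2),c["rect"],u.mean().round(1),v.mean().round(1),[at_z(im,u.mean(),v.mean(),z)[:2].tolist() for z in(6,12,18,26,142)])
```

```text
mould scene 0.54 [408.4, 173.1, 21.8, 18.4] 407.8 173.1 [[492.5, -317.9], [488.6, -309.9], [484.8, -302.0], [479.7, -291.5], [405.6, -138.6]]
mould top 0.75 [400.2, 266.8, 14.6, 19.9] 400.3 268.5 [[491.3, -310.5], [489.0, -310.1], [486.8, -309.7], [483.9, -309.1], [441.3, -300.9]]
penetrometer scene 0.77 [298.6, 237.1, 13.9, 37.4] 299.4 237.4 [[532.4, 97.1], [528.2, 101.1], [524.0, 105.1], [518.3, 110.5], [437.0, 187.9]]
penetrometer top 0.68 [249.8, 218.1, 10.6, 13.2] 247.7 217.9 [[484.6, 226.9], [482.4, 225.0], [480.2, 223.1], [477.3, 220.5], [435.3, 182.9]]
stand scene 0.9 [300.8, 273.3, 55.5, 67.0] 300.1 272.9 [[454.3, 171.2], [450.8, 174.5], [447.3, 177.8], [442.7, 182.2], [375.5, 246.1]]
stand top 0.74 [255.2, 233.2, 35.4, 37.8] 252.6 232.2 [[441.9, 189.9], [440.0, 188.2], [438.0, 186.4], [435.3, 184.0], [397.0, 149.6]]
base_plate scene 0.72 [358.0, 224.4, 70.8, 48.2] 357.2 224.6 [[460.9, -36.7], [457.4, -31.5], [453.8, -26.2], [449.1, -19.2], [380.7, 82.6]]
```

View pics/m1.png

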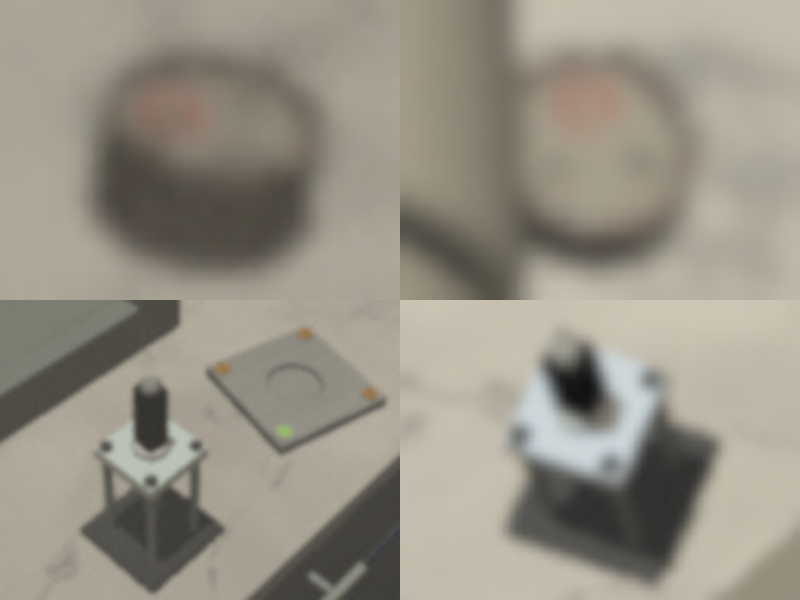

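The pictures show the red ring at the left/top of the grout face (about (400,264) in the top view). The plate is clear in the scene view.

The moves only turn about the tool's z, so I have to find out whether the tool tilts at the edge of its reach. I'll test that with the gripper empty, over free space.

Request:
move_arm(
  steps=[
    [[0,1,-0.2],0,0],
    [[0,1,-0.2],0,0],
    [[0,1,-0.2],0,0],
    [[0,1,-0.2],0,0],
    [[0,1,-0.2],0,0],
    [[0,1,0],0,0],
    [[0,1,0],0,0],
    [[0,1,0],0,0],
    [[0,1,0],0,0],
    [[0,1,0],0,0],
    [[0,1,0],0,0],
    [[0,1,0],0,0],
    [[0,1,0],0,0],
    [[0,1,0],0,0],
    [[0,1,0],0,0],
    [[0,1,0],0,0],
    [[0,1,0],0,0],
  ],
)

```text
t: 2.52
ee_pos: [336.8, -964.9, 229.5]
orientation: [3.095, 0.525, 0.001]
ft_force: [0.3, -1.9, -4.1]
width: 87.7
grasp_force: 0.0
```

Request:
move_arm(
  steps=[
    [[0,1,0],0,0],
    [[0,1,0],0,0],
    [[0,1,0],0,0],
    [[0,1,0],0,0],
    [[0,1,0],0,0],
    [[0,1,0],0,0],
  ],
)

```text
t: 3.02
ee_pos: [349.1, -1000.2, 228.0]
orientation: [2.981, 0.505, 0.03]
ft_force: [0.1, 1.7, -0.3]
width: 87.9
grasp_force: 0.0
```

Run:
```python
from h import *
o=ctrl.get_obs(); print(o["t"],o["qpos"].round(3),o["ee_pos"].round(1),R.from_rotvec(o["orientation"]).as_matrix()[:,2].round(3))
S=cams.get_image("scene");T=cams.get_image("top"); save(S,"s2.png"); np.savez("im2.npz",S=S["image"],T=T["image"])
for t in("base_plate","mould","penetrometer","stand"):
    for n,im in(("scene",S),("top",T)):
        for c in cams.cut_out(n,t)[:1]:
            v,u=np.nonzero(c["pixels"]); print(t,n,round(c["p"],2),np.round(c["rect"],1))
cv2.imwrite("pics/t2.png",T["image"][:,:,::-1])
```

```text
3.0167 [-1.247e+00  1.242e+00  8.700e-02  1.000e-03  1.693e+00 -1.100e-02] [  349.1 -1000.2   228. ] [ 0.039 -0.113 -0.993]
base_plate scene 0.86 [358.1 223.6  69.7  51.8]
base_plate top 0.81 [316.6 249.5  51.6  48.6]
mould scene 0.64 [407.2 174.3  23.8  16.8]
mould top 0.55 [398.3 267.4  16.8  22.5]
penetrometer scene 0.93 [298.7 236.2   9.4  30.8]
penetrometer top 0.53 [250.6 217.3  10.3  13.3]
stand scene 0.96 [299.5 273.6  53.8  64.8]
stand top 0.65 [430.6 235.1  18.6  20.8]
```

View pics/t2.png

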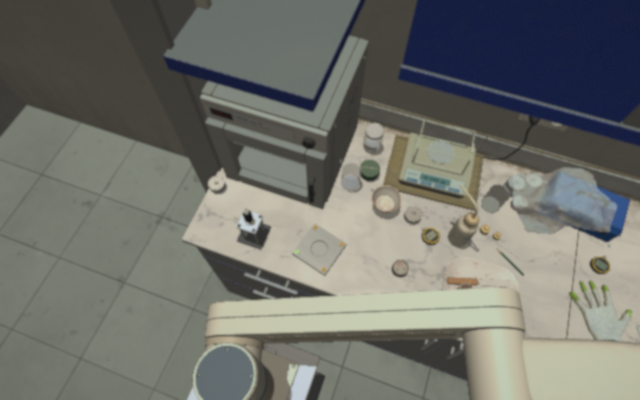

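The top view now shows the plate clear at (319,249), the mould at (400,268) and the stand at (252,228). The tool does tilt at the edge of its reach, 7° so far, so I'll see how far that goes.

Request:
move_arm(
  steps=[
    [[0,1,0],0,0],
    [[0,1,0],0,0],
    [[0,1,0],0,0],
    [[0,1,0],0,0],
    [[0,1,0],0,0],
    [[0,1,0],0,0],
  ],
)

```text
t: 4.02
ee_pos: [359.3, -1029.3, 223.5]
orientation: [2.888, 0.489, 0.053]
ft_force: [0.2, 0.0, 0.2]
width: 87.9
grasp_force: 0.0
```

Run:
```python
from h import *
o=ctrl.get_obs(); print(o["t"],o["qpos"].round(4),o["ee_pos"].round(1),R.from_rotvec(o["orientation"]).as_matrix().round(3))
```

```text
4.0167 [-1.2466  1.2508  0.0872  0.0025  1.589  -0.0113] [  359.3 -1029.3   223.5] [[ 0.944  0.322  0.07 ]
 [ 0.329 -0.922 -0.201]
 [ 0.     0.213 -0.977]]
```

Request:
move_arm(
  steps=[
    [[0,-1,0],0,0],
    [[0,-1,0],0,0],
    [[0,-1,0],0,0],
    [[0,0,0],0,0],
  ],
)

```text
t: 4.35
ee_pos: [336.3, -963.1, 203.6]
orientation: [2.904, 0.492, 0.049]
ft_force: [-0.3, -0.3, -2.4]
width: 88.0
grasp_force: 0.0
```

Run:
```python
from h import *
o=ctrl.get_obs(); print(o["t"],o["qpos"].round(4),o["ee_pos"].round(1),R.from_rotvec(o["orientation"]).as_matrix().round(3))
```

```text
4.35 [-1.2474  1.0158  0.6056  0.0027  1.3214 -0.0128] [ 336.3 -963.1  203.6] [[ 0.944  0.323  0.065]
 [ 0.33  -0.926 -0.186]
 [ 0.     0.197 -0.98 ]]
```

The tilt stays in the commanded pose, so I can build it up at the outer limit. The inner limit should undo it, so I'll check that now while bringing the tool back level.

Request:
move_arm(
  steps=[
    [[0,-1,-0.25],0,0],
    [[0,-1,-0.25],0,0],
    [[0,-1,-0.25],0,0],
    [[0,-1,-0.25],0,0],
    [[0,-1,-0.25],0,0],
    [[0,-1,-0.25],0,0],
    [[0,-1,-0.25],0,0],
    [[0,-1,-0.25],0,0],
    [[0,-1,-0.25],0,0],
    [[0,-1,-0.25],0,0],
    [[0,-1,-0.25],0,0],
    [[0,-1,-0.25],0,0],
    [[0,-1,-0.25],0,0],
    [[0,-1,-0.25],0,0],
    [[0,-1,-0.25],0,0],
    [[0,-1,-0.25],0,0],
    [[0,-1,-0.25],0,0],
    [[0,-1,-0.25],0,0],
    [[0,-1,-0.25],0,0],
    [[0,-1,-0.25],0,0],
  ],
)

```text
t: 6.02
ee_pos: [169.2, -485.0, 228.0]
orientation: [2.886, 0.489, 0.053]
ft_force: [-1.1, 0.5, 0.7]
width: 87.8
grasp_force: 0.0
```

```bash
cat > st.py <<'E'
from h import *
o=ctrl.get_obs(); m=R.from_rotvec(o["orientation"]).as_matrix()
print(o["t"],o["qpos"].round(3),o["ee_pos"].round(1),"w",round(o["width"],1),"g",round(o["grasp_force"],1),"F",o["ft_force"].round(1)); print(m.round(3).tolist())
print("tilt",np.degrees(np.arccos(-m[2,2])).round(2),"az",np.degrees(np.arctan2(m[1,2],m[0,2])).round(1),"r",np.hypot(*o["ee_pos"][:2]).round(1),"baseaz",np.degrees(np.arctan2(o["ee_pos"][1],o["ee_pos"][0])).round(1))
E
python3 st.py
```

```text
6.0167 [-1.262  0.161  2.009  0.008  0.754 -0.032] [ 169.2 -485.   228. ] w 87.8 g 0.0 F [-1.1  0.5  0.7]
[[0.944, 0.322, 0.071], [0.33, -0.922, -0.203], [-0.0, 0.215, -0.977]]
tilt 12.41 az -70.8 r 513.7 baseaz -70.8
```

Request:
move_arm(
  steps=[
    [[0,-1,-0.25],0,0],
    [[0,-1,-0.25],0,0],
    [[0,-1,-0.25],0,0],
    [[0,-1,-0.25],0,0],
    [[0,-1,-0.25],0,0],
    [[0,-1,-0.25],0,0],
    [[0,-1,-0.25],0,0],
    [[0,-1,-0.25],0,0],
    [[0,-1,-0.25],0,0],
    [[0,-1,-0.25],0,0],
    [[0,-1,-0.25],0,0],
  ],
)

```text
t: 6.93
ee_pos: [75.8, -217.3, 237.0]
orientation: [2.886, 0.49, 0.053]
ft_force: [0.2, 1.1, 1.0]
width: 87.7
grasp_force: 0.0
```

```bash
python3 st.py
```

```text
6.9333 [-1.308 -0.436  2.463  0.02   0.898 -0.084] [  75.8 -217.3  237. ] w 87.7 g 0.0 F [0.2 1.1 1. ]
[[0.944, 0.322, 0.071], [0.33, -0.922, -0.203], [-0.0, 0.215, -0.977]]
tilt 12.4 az -70.8 r 230.1 baseaz -70.8
```

```bash
cat > kin.py <<'E'
import numpy as np
D=[(.4231,1.6299,1.0886,625,222.7),(1.242,.087,1.693,1059.4,228),(1.2508,.0872,1.589,1090.2,223.5),(1.0158,.6056,1.3214,1020.1,203.6),(.161,2.009,.754,513.7,228),(-.436,2.463,.898,230.1,237)]
A=[];b=[]
for a,c,e,r,z in D:
    s,t=a+c,a+c+e
    A+=[[1,0,np.sin(a),np.sin(s),np.cos(s),np.sin(t),],[0,1,np.cos(a),np.cos(s),-np.sin(s),np.cos(t)]];b+=[r,z]
A=np.array(A);b=np.array(b)
x,_,rk,_=np.linalg.lstsq(A,b,rcond=None)
if __name__=="__main__":
    print(x.round(1),rk,(A@x-b).round(1))
    # wrist circle limits: fix q3=2.58 (inner), tool down; list r,z,q2,q5
    for q3 in(2.58,.09):
        for tilt in(0,12.4,30):
            o=[]
            for q2 in np.arange(-.9,2.1,.15):
                q5=np.pi-np.radians(tilt)-q2-q3
                if .11<=q5<=2.69:
                    s=q2+q3;t=s+q5
                    r=np.array([1,0,np.sin(q2),np.sin(s),np.cos(s),np.sin(t)])@x;z=np.array([0,1,np.cos(q2),np.cos(s),-np.sin(s),np.cos(t)])@x
                    o.append((round(q2,2),int(r),int(z),round(q5,2)))
            print(q3,tilt,o)
E
python3 kin.py
```

```text
[2.000e-01 3.118e+02 5.627e+02 4.852e+02 7.800e+01 3.083e+02] 6 [ 0.  -0.2  0.  -0.1  0.   0.1 -0.   0.1  0.   0.2 -0.   0. ]
2.58 0 [(np.float64(-0.9), 33, 222, np.float64(1.46)), (np.float64(-0.75), 65, 215, np.float64(1.31)), (np.float64(-0.6), 96, 203, np.float64(1.16)), (np.float64(-0.45), 125, 186, np.float64(1.01)), (np.float64(-0.3), 151, 165, np.float64(0.86)), (np.float64(-0.15), 173, 141, np.float64(0.71)), (np.float64(0.0), 192, 113, np.float64(0.56)), (np.float64(0.15), 206, 84, np.float64(0.41)), (np.float64(0.3), 216, 52, np.float64(0.26)), (np.float64(0.45), 221, 19, np.float64(0.11))]
2.58 12.4 [(np.float64(-0.9), 99, 230, np.float64(1.25)), (np.float64(-0.75), 131, 222, np.float64(1.1)), (np.float64(-0.6), 162, 210, np.float64(0.95)), (np.float64(-0.45), 191, 193, np.float64(0.8)), (np.float64(-0.3), 217, 173, np.float64(0.65)), (np.float64(-0.15), 240, 148, np.float64(0.5)), (np.float64(0.0), 258, 121, np.float64(0.35)), (np.float64(0.15), 273, 91, np.float64(0.2))]
2.58 30 [(np.float64(-0.9), 187, 264, np.float64(0.94)), (np.float64(-0.75), 219, 256, np.float64(0.
[... 1407 characters left out ...]
90, np.float64(2.68)), (np.float64(0.0), 275, 1083, np.float64(2.53)), (np.float64(0.15), 429, 1054, np.float64(2.38)), (np.float64(0.3), 577, 1001, np.float64(2.23)), (np.float64(0.45), 715, 927, np.float64(2.08)), (np.float64(0.6), 841, 833, np.float64(1.93)), (np.float64(0.75), 951, 722, np.float64(1.78)), (np.float64(0.9), 1043, 595, np.float64(1.63)), (np.float64(1.05), 1115, 456, np.float64(1.48)), (np.float64(1.2), 1166, 308, np.float64(1.33)), (np.float64(1.35), 1194, 153, np.float64(1.18)), (np.float64(1.5), 1199, -2, np.float64(1.03)), (np.float64(1.65), 1180, -158, np.float64(0.88)), (np.float64(1.8), 1138, -309, np.float64(0.73)), (np.float64(1.95), 1074, -452, np.float64(0.58))]
```

The kinematic fit is exact to 0.2 mm. At low height, the elbow limit should tilt the tool inward. I'll turn the gripper so its thin side faces the base column, and lower it to that limit.

Request:
move_arm(
  steps=[
    [[0,0,0.22],-1,0],
    [[0,0,0.22],-1,0],
    [[0,0,0.22],-1,0],
    [[0,0,0.22],-1,0],
    [[0,0,0.22],-1,0],
    [[0,0,0.22],-1,0],
    [[0,0,0.22],-1,0],
    [[0,0,0.22],-1,0],
    [[0,0,0.22],-1,0],
    [[0,0,0.22],-1,0],
    [[0,0,0.22],-1,0],
    [[0,0,0.22],-1,0],
    [[0,0,0.22],-1,0],
    [[0,0,0.22],-1,0],
    [[0,0,0.22],-1,0],
    [[0,0,0.22],-1,0],
    [[0,0,0.22],-1,0],
    [[0,0,0.22],-1,0],
  ],
)

```text
t: 8.43
ee_pos: [83.3, -239.1, 139.8]
orientation: [1.708, 2.416, -0.188]
ft_force: [0.1, -0.5, 0.1]
width: 87.9
grasp_force: 0.0
```

```bash
python3 st.py
python3 - <<'E'
from h import *
S=cams.get_image("scene"); cv2.imwrite("pics/s3.png",S["image"][:,:,::-1])
E
```

```text
8.4333 [-1.3   -0.087  2.571  0.032  0.441 -1.667] [  83.3 -239.1  139.8] w 87.9 g 0.0 F [ 0.1 -0.5  0.1]
[[-0.326, 0.943, 0.071], [0.921, 0.333, -0.204], [-0.216, -0.001, -0.976]]
tilt 12.45 az -70.8 r 253.2 baseaz -70.8
```

View pics/s3.png

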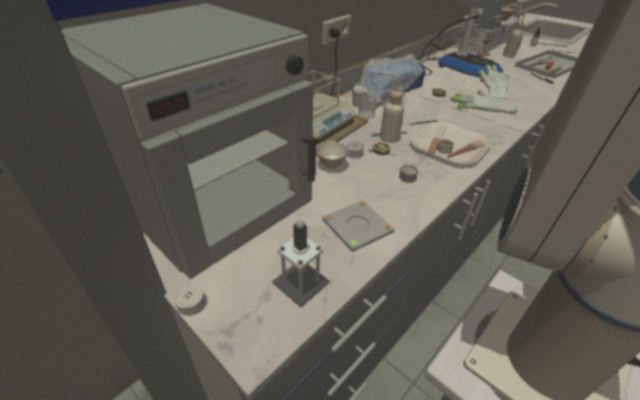

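The view is unobstructed and the arm is folded just at its elbow limit, with no contact. I'll push inward there.

Request:
move_arm(
  steps=[
    [[1,0,-0.2],0,0],
    [[1,0,-0.2],0,0],
    [[1,0,-0.2],0,0],
    [[1,0,-0.2],0,0],
    [[1,0,-0.2],0,0],
    [[1,0,-0.2],0,0],
  ],
)

```text
t: 8.98
ee_pos: [50.3, -144.5, 206.1]
orientation: [1.743, 2.45, -0.142]
ft_force: [0.2, -0.9, 0.2]
width: 87.6
grasp_force: 0.0
```

```bash
python3 st.py
```

```text
8.9833 [-1.351 -0.573  2.577  0.022  0.976 -1.697] [  50.3 -144.5  206.1] w 87.6 g 0.0 F [ 0.2 -0.9  0.2]
[[-0.324, 0.945, 0.053], [0.932, 0.328, -0.153], [-0.162, -0.0, -0.987]]
tilt 9.3 az -70.9 r 153.0 baseaz -70.8
```

Request:
move_arm(
  steps=[
    [[-0.4,0,0.82],0,0],
    [[-0.4,0,0.82],0,0],
    [[-0.4,0,0.82],0,0],
    [[-0.4,0,0.82],0,0],
    [[-0.4,0,0.82],0,0],
    [[-0.4,0,0.82],0,0],
    [[-0.4,0,0.82],0,0],
    [[-0.4,0,0.82],0,0],
    [[1,0,0],0,0],
    [[1,0,0],0,0],
    [[1,0,0],0,0],
    [[1,0,0],0,0],
  ],
)

```text
t: 9.98
ee_pos: [78.1, -224.2, 81.4]
orientation: [1.778, 2.499, -0.08]
ft_force: [-0.6, 1.0, 0.8]
width: 87.8
grasp_force: 0.0
```

```bash
python3 st.py
```

```text
9.9833 [-1.292  0.17   2.579  0.017  0.303 -1.642] [  78.1 -224.2   81.4] w 87.8 g 0.0 F [-0.6  1.   0.8]
[[-0.326, 0.945, 0.03], [0.941, 0.328, -0.085], [-0.09, 0.0, -0.996]]
tilt 5.15 az -70.8 r 237.5 baseaz -70.8
```

Request:
move_arm(
  steps=[
    [[1,0,0.35],0,0],
    [[1,0,0.35],0,0],
    [[1,0,0.35],0,0],
    [[1,0,0.35],0,0],
    [[0,0,0],0,0],
  ],
)

```text
t: 10.4
ee_pos: [72.4, -207.6, 65.5]
orientation: [1.81, 2.548, -0.018]
ft_force: [0.6, -0.2, 0.6]
width: 88.0
grasp_force: 0.0
```

```bash
python3 st.py
```

```text
10.4 [-1.291  0.238  2.58   0.004  0.302 -1.631] [  72.4 -207.6   65.5] w 88.0 g 0.0 F [ 0.6 -0.2  0.6]
[[-0.329, 0.944, 0.007], [0.944, 0.329, -0.019], [-0.02, 0.0, -1.0]]
tilt 1.16 az -70.4 r 219.8 baseaz -70.8
```

Request:
move_arm(
  steps=[
    [[1,0,0.35],0,0],
    [[0,0,0],0,0],
  ],
)

```text
t: 10.57
ee_pos: [71.0, -203.5, 62.2]
orientation: [1.817, 2.559, -0.003]
ft_force: [0.2, -0.1, -0.6]
width: 87.9
grasp_force: 0.0
```

```bash
python3 st.py
python3 - <<'E'
from h import *
from scipy.optimize import least_squares
S=cams.get_image("scene");T=cams.get_image("top")
th=np.linspace(0,2*np.pi,60); C=np.c_[np.cos(th),np.sin(th)]
def cutc(n,t,near):
    cs=[c for c in cams.cut_out(n,t) if np.hypot(c["rect"][0]-near[0],c["rect"][1]-near[1])<15]
    return cs[0]
def sil(im,P):
    q=np.array([proj(im,p) for p in P]); h=cv2.convexHull(q.astype(np.float32)); M=cv2.moments(h); 
    return np.array([M["m10"]/M["m00"],M["m01"]/M["m00"]])
obs=[]
for n,im,nr in(("scene",S,(408,173)),("top",T,(400,268))):
    for k in range(1):
        c=cutc(n,"mould",nr); v,u=np.nonzero(c["pixels"]); obs.append((im,np.array([u.mean(),v.mean()]),len(u)))
def cyl(x,y): return [(x+25.5*a,y+25.5*b,z) for z in(0,30) for a,b in C]
for sel in([0],[1],[0,1]):
    f=lambda p:np.concatenate([sil(obs[i][0],cyl(*p))-obs[i][1] for i in sel])
    s=least_squares(f,[485,-309],diff_step=1e-3); print("mould",sel,s.x.round(1),s.fun.round(2))
# red ring centroid
for (n,im,(cu,cv)) in(("scene",S,(408,173)),("top",T,(400,268))):
    a=im["image"][cv-12:cv+12,cu-12:cu+12].astype(float); w=np.clip(a[...,0]-(a[...,1]+a[...,2])/2-14,0,None)
    yy,xx=np.mgrid[cv-12:cv+12,cu-12:cu+12]; u,v=(w*xx).sum()/w.sum(),(w*yy).sum()/w.sum(); print("red",n,u.round(2),v.round(2),w.max(),at_z(im,u,v,26))
# base plate quad from cutout
for n,im,nr in(("scene",S,(358,224)),("top",T,(318,249))):
    c=cutc(n,"base_plate",nr); v,u=np.nonzero(c["pixels"]); o=np.array([u.mean(),v.mean()])
    def pl(x,y,w): 
        r=65*2**.5; return [(x+r*np.cos(w+np.pi/4+k*np.pi/2),y+r*np.sin(w+np.pi/4+k*np.pi/2),z) for z in(0,12) for k in range(4)]
    s=least_squares(lambda p:sil(im,pl(p[0],p[1],-.35))-o,[455,-30],diff_step=1e-3); print("plate",n,o.round(1),s.x.round(1))
    cn=cv2.boxPoints(cv2.minAreaRect(np.c_[u,v].astype(np.float32))); print([at_z(im,*p,12)[:2].tolist() for p in cn])
np.savez("im3.npz",S=S["image"],T=T["image"])
def crop(im,c,w,h): return cv2.resize(im["image"][c[1]-h:c[1]+h,c[0]-w:c[0]+w,::-1],(400,300),interpolation=cv2.INTER_CUBIC)
cv2.imwrite("pics/m4.png",np.vstack([np.hstack([crop(S,(358,224),40,30),crop(T,(318,249),40,30)]),np.hstack([crop(S,(300,240),40,30),crop(T,(400,268),20,15)])]))
E
```

```text
10.5667 [-1.291e+00  2.540e-01  2.581e+00  1.000e-03  3.030e-01 -1.628e+00] [  71.  -203.5   62.2] w 87.9 g 0.0 F [ 0.2 -0.1 -0.6]
[[-0.329, 0.944, 0.001], [0.944, 0.329, -0.003], [-0.004, 0.0, -1.0]]
tilt 0.21 az -69.0 r 215.5 baseaz -70.8
mould [0] [ 487.6 -305.2] [ 0. -0.]
mould [1] [ 487.  -306.8] [0. 0.]
mould [0, 1] [ 487.4 -306.3] [ 0.25 -0.13 -0.1  -0.15]
red scene 405.65 169.65 19.5 [ 493.8 -302.    26. ]
red top 399.17 264.96 23.0 [ 494.  -302.7   26. ]
plate scene [357.2 224.7] [464.  -39.2]
[[542.0, 11.2], [511.3, -173.6], [377.5, -77.9], [414.8, 78.8]]Traceback (most recent call last):
  File "<stdin>", line 25, in <module>
  File "<stdin>", line 7, in cutc
IndexError: list index out of range
```

Run:
```python
from h import *
S=cams.get_image("scene");T=cams.get_image("top")
import pickle; pickle.dump((S,T),open("im3.pkl","wb"))
def crop(im,c,w,h): return cv2.resize(im["image"][c[1]-h:c[1]+h,c[0]-w:c[0]+w,::-1],(400,300),interpolation=cv2.INTER_CUBIC)
cv2.imwrite("pics/m4.png",np.vstack([np.hstack([crop(S,(358,224),40,30),crop(T,(318,249),40,30)]),np.hstack([crop(S,(300,240),40,30),crop(T,(252,225),40,30)])]))
```

```text
(no output)
```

View pics/m4.png

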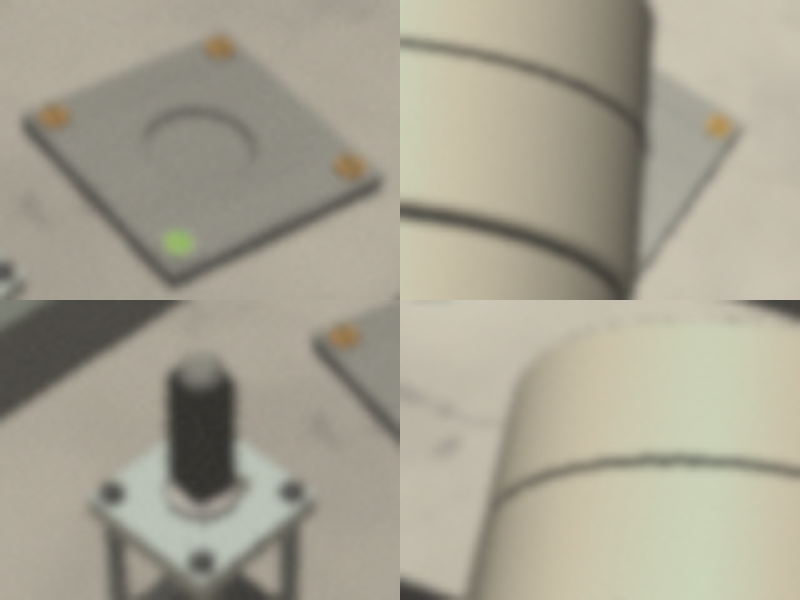

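Scene crop: the plate is fully visible, with screws at about (329,217), (362,203) and (388,227) and the bubble at (354,242). The top view is blocked by the arm now, but the earlier saved one was clear, so I'll use the colour marks from both.

Run:
```python
from h import *
import pickle; S,T=pickle.load(open("im3.pkl","rb")); z=np.load("im2.npz"); T["image"]=z["T"]
pickle.dump((S,T),open("im3.pkl","wb"))
for n,im,(cu,cv),w,h in(("scene",S,(358,224),40,30),("top",T,(318,249),36,30)):
    a=im["image"][cv-h:cv+h,cu-w:cu+w].astype(np.float32)
    red=a[...,0]-a[...,2]; gr=a[...,1]-np.maximum(a[...,0],a[...,2])
    P=[]
    base=np.median(red)
    for nm,q,t in(("o",red-base,14),("g",gr-np.median(gr),14)):
        k,l,st,ce=cv2.connectedComponentsWithStats((q>t).astype(np.uint8))
        for i in range(1,k):
            if st[i,4]<4: continue
            m=cv2.dilate((l==i).astype(np.uint8),np.ones((3,3)))*np.clip(q-3,0,None); yy,xx=np.mgrid[cv-h:cv+h,cu-w:cu+w]
            u,v=(m*xx).sum()/m.sum(),(m*yy).sum()/m.sum(); p=at_z(im,u,v,15); print(n,nm,st[i,4],u.round(2),v.round(2),p); P.append(p)
    if len(P)==4: print("mean",np.mean(P,0).round(1))
# penetrometer/stand: black grip hull in both
for n,im,(u,v) in(("scene",S,(300,240)),("top",T,(252,225))):
    c=[c for c in cams.cut_out(n,"penetrometer") if np.hypot(c["rect"][0]-u,c["rect"][1]-v)<20]
    if c:
        print(n,c[0]["rect"]); vv,uu=np.nonzero(c[0]["pixels"]); top=vv<=vv.min()+3; print(uu[top].mean(),vv.min(),at_z(im,uu[top].mean(),vv.min()+3,142))
# nuts-based view
cr=lambda im,c,w,h:cv2.resize(im["image"][c[1]-h:c[1]+h,c[0]-w:c[0]+w,::-1],(400,300),interpolation=cv2.INTER_CUBIC)
cv2.imwrite("pics/m5.png",np.hstack([cr(T,(318,249),40,30),cr(T,(252,225),28,21)]))
```

```text
scene o 25 361.48 202.86 [ 499.8 -102.1   15. ]
scene o 24 328.43 216.72 [5.258e+02 3.000e-01 1.500e+01]
scene o 27 387.65 226.73 [397.3 -76.   15. ]
scene o 12 353.17 242.05 [425.1  24.4  15. ]
scene g 27 353.25 241.99 [425.1  24.1  15. ]
top o 21 314.86 226.98 [528.8  -1.4  15. ]
top o 25 341.34 243.64 [ 503.  -104.3   15. ]
top o 6 296.46 251.23 [427.2  25.   15. ]
top o 22 323.17 269.16 [400.1 -77.9  15. ]
top g 24 296.52 251.48 [426.4  24.5  15. ]
scene [300.7, 244.3, 14.6, 53.3]
299.93548387096774 219 [466.7 157.4 142. ]
```

View pics/m5.png

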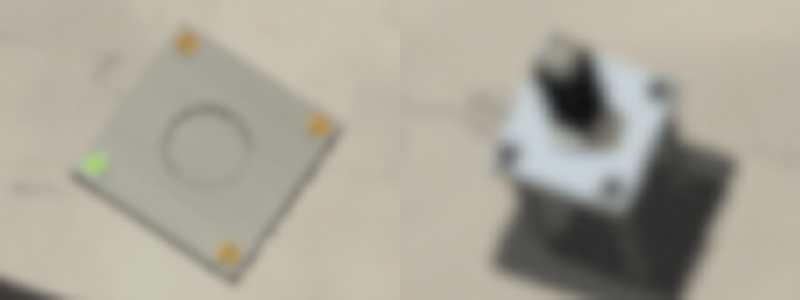

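Top view: the plate is clear, with screws at its corners, and the stand nuts and cap are visible. The plate centre comes out at about (463.5,-39). Next I move over the mould at (487,-306).

Request:
move_arm(
  steps=[
    [[-0.585,0.897,-0.3],0,0],
    [[-0.585,0.897,-0.3],0,0],
    [[-0.585,0.897,-0.3],0,0],
    [[-0.585,0.897,-0.3],0,0],
    [[-0.585,0.897,0],0,0],
    [[-0.585,0.897,0],0,0],
    [[-0.585,0.897,0],0,0],
    [[-0.585,0.897,0],0,0],
    [[-0.585,0.897,0],0,0],
    [[-0.585,0.897,0],0,0],
    [[-0.585,0.897,0],0,0],
    [[-0.585,0.897,0],0,0],
    [[-0.585,0.897,0],0,0],
    [[-0.585,0.897,0],0,0],
    [[-0.585,0.897,0],0,0],
    [[-0.585,0.897,0],0,0],
    [[0,0,0],0,0],
  ],
)

```text
t: 12.48
ee_pos: [491.8, -308.1, 94.6]
orientation: [1.812, 2.554, -0.005]
ft_force: [1.0, -0.2, -0.2]
width: 87.7
grasp_force: 0.0
```

```bash
python3 st.py
python3 - <<'E'
from h import *
import pickle; S,T=pickle.load(open("im3.pkl","rb"))
tn=lambda x,y:at_z(T,224+x/7.143-.5,204+y/7.143-.5,111); sn=lambda x,y:at_z(S,260+x/5-.5,210+y/5-.5,111)
for nm,f,ps in(("top",tn,[(258,92),(108,155),(212,188)]),("scene",sn,[(292,192),(112,192),(202,262)])):
    q=[f(*p) for p in ps]; print(nm,[a.tolist() for a in q],"centre",(q[0]+q[1])/2)
print("cap top",at_z(T,224+158/7.143-.5,204+57/7.143-.5,180),"scene",at_z(S,260+202/5-.5,210+64/5-.5,180))
E
```

```text
12.4833 [-0.578  0.529  1.815 -0.005  0.788 -0.912] [ 491.8 -308.1   94.6] w 87.7 g 0.0 F [ 1.  -0.2 -0.2]
[[-0.331, 0.944, 0.006], [0.944, 0.331, -0.008], [-0.01, 0.003, -1.0]]
tilt 0.59 az -51.7 r 580.4 baseaz -32.1
top [[464.4, 159.9, 111.0], [413.9, 209.4, 111.0], [415.3, 160.3, 111.0]] centre [439.15 184.65 111.  ]
scene [[412.5, 161.5, 111.0], [462.7, 211.2, 111.0], [412.3, 211.2, 111.0]] centre [437.6  186.35 111.  ]
cap top [438.7 185.3 180. ] scene [437.2 185.7 180. ]
```

Request:
move_arm(
  steps=[
    [[0.03,-0.03,0.8],0,0],
    [[0.03,-0.03,0.8],0,0],
    [[0.03,-0.03,0.8],0,0],
    [[0.03,-0.03,0.7],0,0],
    [[0,-0.03,0.3],0,0],
    [[0,0,0],0,0.2],
    [[0,0,0],0,1],
    [[0,0,0],0,1],
    [[0,0,0],0,1],
    [[0,0,0],0,1],
    [[0,0,0],0,1],
    [[0,0,0],0,1],
    [[0,0,0],0,1],
  ],
)

```text
t: 13.57
ee_pos: [483.8, -305.9, 10.0]
orientation: [1.815, 2.555, -0.005]
ft_force: [2.7, 1.3, 5.9]
width: 50.1
grasp_force: 30.0
```

```bash
python3 st.py
```

```text
13.5667 [-0.583  0.662  1.848 -0.006  0.625 -0.914] [ 483.8 -305.9   10. ] w 50.1 g 30.0 F [2.7 1.3 5.9]
[[-0.329, 0.944, 0.004], [0.944, 0.33, -0.007], [-0.008, 0.002, -1.0]]
tilt 0.46 az -57.9 r 572.4 baseaz -32.3
```

Gripped: 50.1 mm wide at 30 N. I'll lift it and carry it out to the outer limit.

Request:
move_arm(
  steps=[
    [[0,0,-0.5],0,1],
    [[0,0,-1],0,1],
    [[0,0,-1],0,1],
    [[0,0,-1],0,1],
    [[-0.6,-0.35,-0.7],0,1],
    [[-1,-0.58,-0.25],0,1],
    [[-1,-0.58,-0.25],0,1],
    [[-1,-0.58,-0.25],0,1],
    [[-1,-0.58,-0.25],0,1],
    [[-1,-0.58,-0.25],0,1],
    [[-1,-0.58,-0.25],0,1],
    [[-1,-0.58,-0.25],0,1],
    [[-1,-0.58,-0.25],0,1],
    [[-1,-0.58,-0.25],0,1],
    [[-1,-0.58,-0.25],0,1],
    [[-1,-0.58,-0.25],0,1],
    [[-1,-0.58,-0.25],0,1],
    [[-1,-0.58,0],0,1],
    [[-1,-0.58,0],0,1],
    [[-1,-0.58,0],0,1],
  ],
)

```text
t: 15.23
ee_pos: [395.9, -747.5, 191.1]
orientation: [1.818, 2.559, -0.004]
ft_force: [-0.3, -0.1, -2.9]
width: 50.1
grasp_force: 30.0
```

Request:
move_arm(
  steps=[
    [[-1,-0.55,0],0,1],
    [[-1,-0.55,0],0,1],
    [[-1,-0.55,0],0,1],
    [[-1,-0.55,0],0,1],
    [[-1,-0.5,0],0,1],
    [[-1,-0.5,0],0,1],
  ],
)

```text
t: 15.73
ee_pos: [369.8, -915.2, 191.7]
orientation: [1.818, 2.559, -0.003]
ft_force: [0.8, -1.2, -2.7]
width: 50.2
grasp_force: 30.0
```

```bash
python3 st.py
```

```text
15.7333 [-1.199e+00  1.093e+00  4.620e-01 -1.000e-03  1.584e+00 -1.534e+00] [ 369.8 -915.2  191.7] w 50.2 g 30.0 F [ 0.8 -1.2 -2.7]
[[-0.329, 0.944, 0.001], [0.944, 0.329, -0.003], [-0.003, -0.0, -1.0]]
tilt 0.16 az -79.5 r 987.1 baseaz -68.0
```

Request:
move_arm(
  steps=[
    [[-1,0,0],0,1],
    [[-1,0,0],0,1],
    [[-1,0,0.1],0,1],
    [[-1,0,0.1],0,1],
    [[-1,0,0.1],0,1],
    [[-1,0,0.1],0,1],
    [[-1,0,0.1],0,1],
    [[-1,0,0.1],0,1],
    [[-1,0,0.2],0,1],
    [[-1,0,0.2],0,1],
    [[-1,0,0.2],0,1],
    [[-1,0,0.2],0,1],
    [[-1,0,0.2],0,1],
    [[-1,0,0.2],0,1],
    [[-1,0,0.3],0,1],
    [[-1,0,0.3],0,1],
    [[-1,0,0.3],0,1],
    [[-1,0,0.3],0,1],
    [[-1,0,0.3],0,1],
    [[-1,0,0.3],0,1],
  ],
)

```text
t: 17.4
ee_pos: [406.9, -1058.4, 119.4]
orientation: [1.666, 2.346, -0.241]
ft_force: [-0.8, -0.0, -3.0]
width: 50.1
grasp_force: 30.0
```

```bash
python3 st.py
```

```text
17.4 [-1.216  1.358  0.087  0.005  1.392 -1.552] [  406.9 -1058.4   119.4] w 50.1 g 30.0 F [-0.8 -0.  -3. ]
[[-0.313, 0.944, 0.109], [0.902, 0.331, -0.278], [-0.299, 0.011, -0.954]]
tilt 17.4 az -68.6 r 1133.9 baseaz -69.0
```

Request:
move_arm(
  steps=[
    [[-1,0,0.1],0,1],
    [[-1,0,0.1],0,1],
    [[-1,0,0.1],0,1],
    [[-1,0,0.1],0,1],
    [[-1,0,0.15],0,1],
    [[-1,0,0.15],0,1],
    [[-1,0,0.2],0,1],
    [[-1,0,0.2],0,1],
    [[-1,0,0.2],0,1],
    [[-1,0,0.2],0,1],
    [[-1,0,0.2],0,1],
    [[-1,0,0.2],0,1],
  ],
)

```text
t: 18.4
ee_pos: [417.9, -1110.0, 164.7]
orientation: [1.566, 2.204, -0.377]
ft_force: [-0.2, -0.0, -3.6]
width: 50.0
grasp_force: 30.0
```

```bash
python3 st.py
```

```text
18.4 [-1.223  1.337  0.087  0.011  1.222 -1.56 ] [  417.9 -1110.    164.7] w 50.0 g 30.0 F [-0.2 -0.  -3.6]
[[-0.286, 0.943, 0.171], [0.832, 0.333, -0.443], [-0.475, 0.016, -0.88]]
tilt 28.38 az -68.9 r 1186.0 baseaz -69.4
```

Request:
move_arm(
  steps=[
    [[-1,0,0.2],0,1],
    [[-0.9,0,0.2],0,1],
    [[0,0,0],0,1],
    [[0,0,0],0,1],
    [[0,0,0],0,1],
    [[0,0,0],0,1],
    [[0,0,0],0,1],
    [[0,0,0],0,1],
    [[0,0,0],0,1],
    [[0,0,0],0,1],
    [[0,0,0],0,1],
    [[0,0,0],0,1],
    [[0,0,0],0,1],
    [[0,0,0],0,1],
    [[0,0,0],0,1],
    [[0,0,0],0,1],
    [[0,0,0],0,1],
    [[0,0,0],0,1],
    [[0,0,0],0,1],
    [[0,0,0],0,1],
  ],
)

```text
t: 20.07
ee_pos: [419.4, -1116.9, 173.9]
orientation: [1.551, 2.183, -0.396]
ft_force: [-0.3, -0.7, -3.9]
width: 49.9
grasp_force: 30.0
```

```bash
python3 st.py
python3 - <<'E'
from h import *
S=cams.get_image("scene"); o=ctrl.get_obs(); u,v=proj(S,o["ee_pos"]).astype(int); print(u,v)
T=cams.get_image("top");print(proj(T,o["ee_pos"]))
E
```

```text
20.0667 [-1.224  1.332  0.087  0.012  1.199 -1.561] [  419.4 -1116.9   173.9] w 49.9 g 30.0 F [-0.3 -0.7 -3.9]
[[-0.281, 0.943, 0.18], [0.819, 0.333, -0.467], [-0.5, 0.016, -0.866]]
tilt 30.0 az -68.9 r 1193.1 baseaz -69.4
546 58
[709.6 378.9]
```

Request:
move_arm(
  steps=[
    [[0,0,0],0,1],
    [[0,0,0],0,1],
    [[0,0,0],0,1],
    [[0,0,0],0,1],
    [[0,0,0],0,1],
    [[0,0,0],0,1],
    [[0,0,0],0,1],
    [[0,0,0],0,1],
    [[0,0,0],0,1],
    [[0.5,0,-0.3],0,1],
    [[1,0,-0.58],0,1],
    [[1,0,-0.58],0,1],
    [[1,0,-0.58],0,1],
    [[1,0,-0.58],0,1],
    [[1,0,-0.58],0,1],
    [[1,0,-0.58],0,1],
    [[1,0,-0.58],0,1],
    [[1,0,-0.58],0,1],
    [[1,0,-0.58],0,1],
    [[1,0,-0.58],0,1],
  ],
)

```text
t: 21.83
ee_pos: [319.8, -835.1, 175.8]
orientation: [1.55, 2.182, -0.397]
ft_force: [-0.0, -0.1, -3.1]
width: 49.9
grasp_force: 30.0
```

Request:
move_arm(
  steps=[
    [[1,0,-0.58],0,1],
    [[1,0,-0.58],0,1],
    [[1,0,-0.58],0,1],
    [[1,0,-0.58],0,1],
    [[1,0,-0.58],0,1],
    [[1,0,-0.58],0,1],
    [[1,0,-0.58],0,1],
    [[1,0,-0.58],0,1],
    [[1,0,-0.58],0,1],
    [[1,0,-0.58],0,1],
    [[1,0,-0.58],0,1],
    [[1,0,-0.58],0,1],
    [[1,0,-0.58],0,1],
    [[1,0,-0.58],0,1],
    [[1,0,-0.58],0,1],
    [[1,0,-0.58],0,1],
    [[1,0,-0.58],0,1],
    [[1,0,-0.58],0,1],
  ],
)

```text
t: 23.33
ee_pos: [146.7, -345.3, 176.8]
orientation: [1.549, 2.181, -0.398]
ft_force: [-0.4, 0.4, -2.6]
width: 49.7
grasp_force: 30.0
```

```bash
python3 st.py
```

```text
23.3333 [-1.199 -0.029  2.511 -0.013  0.133 -1.522] [ 146.7 -345.3  176.8] w 49.7 g 30.0 F [-0.4  0.4 -2.6]
[[-0.28, 0.943, 0.181], [0.818, 0.333, -0.469], [-0.502, 0.016, -0.865]]
tilt 30.15 az -68.9 r 375.1 baseaz -67.0
```

Request:
move_arm(
  steps=[
    [[1,0,0],0,1],
    [[1,0,0],0,1],
    [[1,0,0],0,1],
    [[1,0,0],0,1],
    [[1,0,0],0,1],
    [[1,0,0],0,1],
    [[1,0,0],0,1],
    [[1,0,0],0,1],
  ],
)

```text
t: 24.0
ee_pos: [144.8, -290.6, 134.8]
orientation: [1.604, 2.255, -0.335]
ft_force: [-0.6, -0.4, -2.8]
width: 49.7
grasp_force: 30.0
```

```bash
python3 st.py
```

```text
24.0 [-1.103  0.038  2.579 -0.425  0.108 -1.024] [ 144.8 -290.6  134.8] w 49.7 g 30.0 F [-0.6 -0.4 -2.8]
[[-0.296, 0.944, 0.146], [0.86, 0.33, -0.388], [-0.415, 0.011, -0.91]]
tilt 24.52 az -69.3 r 324.7 baseaz -63.5
```

Request:
move_arm(
  steps=[
    [[0.05,-0.22,-0.5],0,1],
    [[0.05,-0.22,-0.5],0,1],
    [[0.05,-0.22,-0.5],0,1],
    [[0.05,-0.22,-0.5],0,1],
    [[0.05,-0.22,-0.5],0,1],
    [[0.05,-0.22,-0.4],0,1],
    [[0,0,0],0,1],
    [[1,0,0.4],0,1],
    [[1,0,0.4],0,1],
    [[1,0,0.4],0,1],
    [[1,0,0.4],0,1],
    [[1,0,0.4],0,1],
    [[1,0,0.4],0,1],
  ],
)

```text
t: 25.08
ee_pos: [99.0, -240.4, 172.3]
orientation: [1.66, 2.332, -0.268]
ft_force: [0.3, 0.2, -3.1]
width: 49.7
grasp_force: 30.0
```

```bash
python3 st.py
```

```text
25.0833 [-1.227e+00 -2.370e-01  2.581e+00  2.000e-03  4.730e-01 -1.562e+00] [  99.  -240.4  172.3] w 49.7 g 30.0 F [ 0.3  0.2 -3.1]
[[-0.31, 0.945, 0.108], [0.896, 0.328, -0.301], [-0.32, 0.004, -0.948]]
tilt 18.64 az -70.2 r 259.9 baseaz -67.6
```

Request:
move_arm(
  steps=[
    [[1,0,0.42],0,1],
    [[1,0,0.42],0,1],
    [[1,0,0.42],0,1],
    [[1,0,0.42],0,1],
    [[1,0,0.45],0,1],
    [[1,0,0.45],0,1],
    [[1,0,0.45],0,1],
    [[1,0,0.5],0,1],
    [[1,0,0.5],0,1],
    [[1,0,0.5],0,1],
  ],
)

```text
t: 25.92
ee_pos: [111.7, -183.3, 155.0]
orientation: [1.752, 2.45, -0.173]
ft_force: [0.7, -0.2, -2.8]
width: 50.0
grasp_force: 30.0
```

```bash
python3 st.py
```

```text
25.9167 [-0.99  -0.203  2.581 -0.108  0.609 -1.236] [ 111.7 -183.3  155. ] w 50.0 g 30.0 F [ 0.7 -0.2 -2.8]
[[-0.32, 0.947, 0.035], [0.932, 0.322, -0.165], [-0.167, -0.021, -0.986]]
tilt 9.7 az -78.1 r 214.6 baseaz -58.6
```

Request:
move_arm(
  steps=[
    [[-0.26,-0.54,0.46],0,1],
    [[-0.26,-0.54,0.46],0,1],
    [[-0.26,-0.54,0.46],0,1],
    [[-0.26,-0.54,0.46],0,1],
    [[-0.26,-0.54,0.46],0,1],
    [[-0.26,-0.54,0.46],0,1],
    [[0,0,0],0,1],
    [[1,0.14,0.24],0,1],
    [[1,0.14,0.24],0,1],
    [[1,0.14,0.24],0,1],
    [[1,0.14,0.24],0,1],
    [[1,0.14,0.24],0,1],
  ],
)

```text
t: 26.92
ee_pos: [46.0, -228.3, 87.8]
orientation: [1.786, 2.502, -0.091]
ft_force: [1.0, -0.4, -2.8]
width: 49.8
grasp_force: 30.0
```

```bash
python3 st.py
```

```text
26.9167 [-1.432  0.137  2.582  0.021  0.335 -1.783] [  46.  -228.3   87.8] w 49.8 g 30.0 F [ 1.  -0.4 -2.8]
[[-0.324, 0.946, 0.019], [0.942, 0.325, -0.086], [-0.088, -0.01, -0.996]]
tilt 5.08 az -77.6 r 232.9 baseaz -78.6
```

Request:
move_arm(
  steps=[
    [[1,0.15,0.33],0,1],
    [[1,0.15,0.33],0,1],
    [[1,0.15,0.33],0,1],
    [[1,0.15,0.33],0,1],
    [[1,0.15,0.33],0,1],
    [[0,0,0],0,1],
  ],
)

```text
t: 27.42
ee_pos: [43.9, -205.9, 77.7]
orientation: [1.824, 2.553, -0.003]
ft_force: [-0.1, 0.7, -2.7]
width: 50.1
grasp_force: 30.0
```

```bash
python3 st.py
```

```text
27.4167 [-1.42   0.18   2.581  0.004  0.376 -1.753] [  43.9 -205.9   77.7] w 50.1 g 30.0 F [-0.1  0.7 -2.7]
[[-0.324, 0.946, 0.002], [0.946, 0.324, -0.003], [-0.004, 0.001, -1.0]]
tilt 0.23 az -60.4 r 210.5 baseaz -78.0
```

Level again: tilt 0.2°, and the grip has held. I'll compute rows that carry the mould over the plate while turning the gripper so it keeps clear of the oven handle.

```bash
cat > path.py <<'E'
import sys; from h import *
# usage: tx ty tz n nturn start : rows in tool axes (turn -5deg per row for nturn rows from 'start')
tx,ty,tz,n,nt,st,sg=[float(a) for a in sys.argv[1:8]]; n=int(n)
o=ctrl.get_obs(); m=R.from_rotvec(o["orientation"]); d=(np.array([tx,ty,tz])-o["ee_pos"])/n
for i in range(n):
    s=m.as_matrix().T@d/25; t=sg if st<=i<st+nt else 0
    print(i,s.round(2).tolist(),t); m=m*R.from_rotvec([0,0,np.radians(5*t)])
E
python3 path.py 463 -37.8 75 19 14 3 -1
```

```text
0 [0.05, 0.95, 0.01] 0
1 [0.05, 0.95, 0.01] 0
2 [0.05, 0.95, 0.01] 0
3 [0.05, 0.95, 0.01] -1.0
4 [-0.03, 0.95, 0.01] -1.0
5 [-0.12, 0.94, 0.01] -1.0
6 [-0.2, 0.93, 0.01] -1.0
7 [-0.28, 0.91, 0.01] -1.0
8 [-0.36, 0.88, 0.01] -1.0
9 [-0.43, 0.85, 0.01] -1.0
10 [-0.5, 0.81, 0.01] -1.0
11 [-0.57, 0.76, 0.01] -1.0
12 [-0.64, 0.71, 0.01] -1.0
13 [-0.7, 0.65, 0.01] -1.0
14 [-0.75, 0.58, 0.01] -1.0
15 [-0.8, 0.52, 0.01] -1.0
16 [-0.84, 0.45, 0.01] -1.0
17 [-0.88, 0.37, 0.01] 0
18 [-0.88, 0.37, 0.01] 0
```

Request:
move_arm(
  steps=[
    [[0.05,0.95,0],0,1],
    [[0.05,0.95,0],0,1],
    [[0.05,0.95,0],0,1],
    [[0.05,0.95,0],-1,1],
    [[-0.03,0.95,0],-1,1],
    [[-0.12,0.94,0],-1,1],
    [[-0.2,0.93,0],-1,1],
    [[-0.28,0.91,0],-1,1],
    [[-0.36,0.88,0],-1,1],
    [[-0.43,0.85,0],-1,1],
    [[-0.5,0.81,0],-1,1],
    [[-0.57,0.76,0],-1,1],
    [[-0.64,0.71,0],-1,1],
    [[-0.7,0.65,0],-1,1],
    [[-0.75,0.58,0],-1,1],
    [[-0.8,0.52,0],-1,1],
    [[-0.84,0.45,0],-1,1],
    [[-0.88,0.37,0.2],0,1],
    [[-0.88,0.37,0.3],0,1],
    [[0,0,0],0,1],
  ],
)

```text
t: 29.08
ee_pos: [468.7, -39.2, 65.7]
orientation: [0.028, 3.136, -0.007]
ft_force: [0.8, -1.0, -2.9]
width: 50.2
grasp_force: 30.0
```

```bash
python3 st.py
python3 - <<'E'
from h import *
import pickle
S=cams.get_image("scene");T=cams.get_image("top");pickle.dump((S,T),open("im6.pkl","wb")); o=ctrl.get_obs()
p=o["ee_pos"]; su=proj(S,p).astype(int); tu=proj(T,p).astype(int); print(su,tu)
def crop(im,c,w,h): return cv2.resize(im["image"][c[1]-h:c[1]+h,c[0]-w:c[0]+w,::-1],(400,300),interpolation=cv2.INTER_CUBIC)
cv2.imwrite("pics/m6.png",np.hstack([crop(S,(358,214),40,30),crop(T,(318,249),40,30)]))
for n in("scene","top"):
    for c in cams.cut_out(n,"mould")[:2]: print(n,np.round(c["rect"],1),round(c["p"],2))
E
```

```text
29.0833 [-0.106  0.464  2.063 -0.007  0.609 -1.654] [468.7 -39.2  65.7] w 50.2 g 30.0 F [ 0.8 -1.  -2.9]
[[-1.0, 0.018, 0.006], [0.018, 1.0, -0.004], [-0.006, -0.004, -1.0]]
tilt 0.41 az -37.4 r 470.3 baseaz -4.8
[359 205] [318 242]
scene [362.1 203.2  13.5  20.2] 0.6
top [413.6 214.9  18.9  18.4] 0.59
top [317.6 242.4  13.7  18.1] 0.51
```

View pics/m6.png

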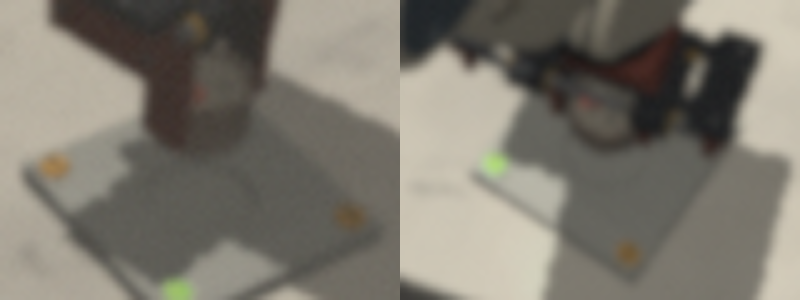

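Scene crop: the mould is between the fingers, its lower edge at about (360.5,214). Top crop: the near edge of the mould is at about (319,249), over the plate. I'll check how it sits in the hand.

Run:
```python
from h import *
import pickle; S,T=pickle.load(open("im6.pkl","rb")); o=ctrl.get_obs(); p=o["ee_pos"]
th=np.linspace(0,2*np.pi,181)
for dx in(-4,-2,0,2,4):
    r=[]
    for im in(S,T):
        P=np.array([proj(im,(p[0]+dx+25.5*np.cos(a),p[1]+25.5*np.sin(a),z)) for z in(p[2]-10,p[2]+20) for a in th]); r.append([P[:,0].min(),P[:,0].max(),P[:,1].min(),P[:,1].max()])
    print(dx,np.round(r,1).tolist())
# red ring
for n,im,(cu,cv) in(("S",S,(357,202)),("T",T,(315,239))):
    a=im["image"][cv-5:cv+6,cu-5:cu+6].astype(float); q=a[...,0]-(a[...,1]+a[...,2])/2; w=np.clip(q-np.median(q)-8,0,None); yy,xx=np.mgrid[cv-5:cv+6,cu-5:cu+6]
    u,v=(w*xx).sum()/w.sum(),(w*yy).sum()/w.sum(); print(n,u,v,w.max(),at_z(im,u,v,p[2]+16)-p)
a=S["image"][:,360].astype(int).sum(1)[205:222]; b=T["image"][:,319].astype(int).sum(1)[240:258]; print(a.tolist(),b.tolist())
```

```text
-4 [[350.1, 372.6, 193.4, 216.6], [310.3, 326.6, 233.8, 252.3]]
-2 [[349.5, 371.9, 193.0, 216.2], [310.6, 326.8, 233.2, 251.7]]
0 [[348.9, 371.2, 192.6, 215.8], [310.8, 327.0, 232.7, 251.2]]
2 [[348.2, 370.5, 192.3, 215.4], [311.0, 327.2, 232.1, 250.6]]
4 [[347.6, 369.9, 191.9, 215.0], [311.2, 327.5, 231.6, 250.0]]
S 357.4347826086956 202.32608695652175 5.5 [ 0.92180133  9.82378059 16.01755812]
T 314.7352941176471 239.1078431372549 11.5 [ 0.42180133 14.12378059 16.01755812]
[237, 213, 199, 201, 193, 200, 200, 207, 210, 222, 239, 250, 257, 260, 267, 270, 273] [228, 245, 250, 253, 259, 249, 220, 184, 186, 222, 261, 283, 288, 289, 288, 281, 282, 282]
```

Request:
move_arm(
  steps=[
    [[0.17,0,0.3],0,1],
    [[0.17,0,0.5],0,1],
    [[0,0,0.5],0,1],
    [[0,0,0.3],0,1],
    [[0,0,0.1],0,1],
    [[0,0,0],0,1],
    [[0,0,0.08],0,1],
    [[0,0,0.08],0,1],
    [[0,0,0],0,1],
  ],
)

```text
t: 30.03
ee_pos: [457.0, -40.4, 20.6]
orientation: [0.03, 3.137, -0.007]
ft_force: [0.3, -0.2, 6.4]
width: 50.2
grasp_force: 30.0
```

```bash
python3 st.py
```

```text
30.0333 [-0.111  0.548  2.095 -0.009  0.494 -1.655] [457.  -40.4  20.6] w 50.2 g 30.0 F [ 0.3 -0.2  6.4]
[[-1.0, 0.019, 0.004], [0.019, 1.0, -0.005], [-0.004, -0.005, -1.0]]
tilt 0.36 az -47.0 r 458.8 baseaz -5.1
```

It rests on the plate top about 4 mm short in x. I'll lift slightly, shift and try again.

Request:
move_arm(
  steps=[
    [[0,0,-0.16],0,1],
    [[-0.16,0,0],0,1],
    [[0,0,0],0,1],
  ],
)

```text
t: 30.28
ee_pos: [461.1, -40.3, 24.3]
orientation: [0.03, 3.137, -0.007]
ft_force: [0.6, -0.0, -3.1]
width: 49.9
grasp_force: 30.0
```

```bash
python3 st.py
python3 - <<'E'
from h import *
import pickle
S=cams.get_image("scene");T=cams.get_image("top");pickle.dump((S,T),open("im7.pkl","wb")); o=ctrl.get_obs(); print(o["ee_pos"].round(1))
def crop(im,c,w,h): return cv2.resize(im["image"][c[1]-h:c[1]+h,c[0]-w:c[0]+w,::-1],(400,300),interpolation=cv2.INTER_CUBIC)
cv2.imwrite("pics/m7.png",np.hstack([crop(S,(358,224),28,21),crop(T,(318,249),28,21)]))
E
```

```text
30.2833 [-0.11   0.543  2.086 -0.008  0.508 -1.655] [461.1 -40.3  24.3] w 49.9 g 30.0 F [ 0.6 -0.  -3.1]
[[-1.0, 0.019, 0.004], [0.019, 1.0, -0.004], [-0.004, -0.004, -1.0]]
tilt 0.34 az -48.0 r 462.9 baseaz -5.0
[460.2 -40.3  23.9]
```

View pics/m7.png

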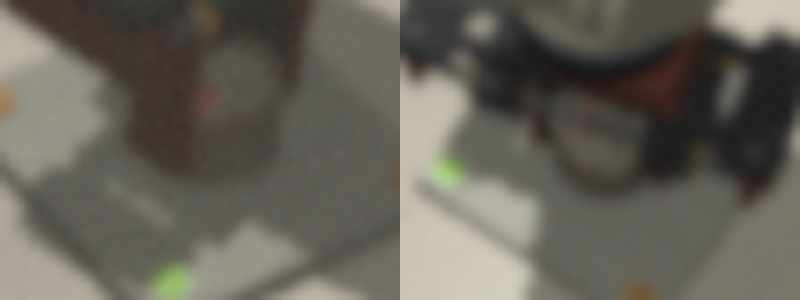

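Run:
```python
from h import *
import pickle; S,T=pickle.load(open("im7.pkl","rb")); p=ctrl.get_obs()["ee_pos"]; th=np.linspace(0,2*np.pi,181)
g=cv2.cvtColor(T["image"],cv2.COLOR_RGB2GRAY).astype(int); print("Tcol",[g[246:262,u].tolist() for u in(316,319,322)]); g=cv2.cvtColor(S["image"],cv2.COLOR_RGB2GRAY).astype(int); print("Scol",[g[218:236,u].tolist() for u in(360,363)],"Srow",g[222,360:376].tolist(),g[219,360:376].tolist())
for (x,y) in((460,-40),(464,-40),(468,-40)):
    for n,im in(("S",S),("T",T)):
        P=np.array([proj(im,(x+25.5*np.cos(a),y+25.5*np.sin(a),z)) for z in(p[2]-10,p[2]+20) for a in th]); print(x,y,n,"u",P[:,0].min(),P[:,0].max(),"v",P[:,1].min(),P[:,1].max())
# recess rim in clean top image
S0,T0=pickle.load(open("im3.pkl","rb"))
from scipy.ndimage import map_coordinates
best=[]
for n,im in(("S",S0),("T",T0)):
    g=cv2.cvtColor(im["image"],cv2.COLOR_RGB2GRAY).astype(float); res=[]
    ang=np.linspace(0,2*np.pi,72,endpoint=False)
    for x in np.arange(456,472,1.):
        for y in np.arange(-47,-31,1.):
            sc=[]
            for r in(27.5,31.5,):
                uv=np.array([proj(im,(x+r*np.cos(a),y+r*np.sin(a),12 if r<40 else 12)) for a in ang]); sc.append(map_coordinates(g,[uv[:,1],uv[:,0]],order=1))
            res.append((np.mean(sc[1]-sc[0]),x,y))
    res.sort(reverse=True); print(n,[tuple(np.round(r,2)) for r in res[:4]])
```

```text
Tcol [[72, 82, 88, 88, 85, 75, 65, 61, 65, 77, 89, 95, 97, 97, 98, 99], [65, 73, 80, 84, 85, 81, 72, 62, 61, 71, 85, 92, 97, 97, 97, 98], [63, 62, 66, 70, 68, 60, 55, 57, 66, 80, 91, 96, 97, 97, 98, 97]]
Scol [[86, 81, 75, 72, 69, 69, 71, 70, 71, 71, 79, 85, 90, 92, 92, 92, 91, 94], [80, 77, 70, 70, 69, 71, 71, 71, 74, 76, 82, 89, 91, 92, 93, 95, 109, 125]] Srow [69, 71, 70, 69, 70, 68, 68, 70, 75, 82, 91, 91, 92, 91, 90, 90] [81, 79, 75, 77, 74, 73, 72, 70, 73, 82, 89, 91, 92, 92, 92, 93]
460 -40 S u 348.4 370.1 v 206.2 229.0
460 -40 T u 310.6 326.5 v 238.3 256.3
464 -40 S u 347.2 368.8 v 205.4 228.2
464 -40 T u 311.1 326.9 v 237.2 255.2
468 -40 S u 346.0 367.5 v 204.7 227.4
468 -40 T u 311.5 327.3 v 236.2 254.1
S [(np.float64(7.12), np.float64(462.0), np.float64(-38.0)), (np.float64(6.9), np.float64(461.0), np.float64(-37.0)), (np.float64(6.87), np.float64(461.0), np.float64(-38.0)), (np.float64(6.87), np.float64(462.0), np.float64(-37.0))]
T [(np.float64(5.98), np.float64(465.0), np.float64(-39.0)), (np.float64(5.78), np.float64(465.0), np.float64(-38.0)), (np.float64(5.76), np.float64(466.0), np.float64(-39.0)), (np.float64(5.71), np.float64(465.0), np.float64(-40.0))]
```

The mould edges now agree with the recess to about 1 mm in x; y needs about +1.5 mm. I'll adjust and lower.

Request:
move_arm(
  steps=[
    [[-0.02,0.06,0],0,1],
    [[0,0,0.08],0,1],
    [[0,0,0.08],0,1],
    [[0,0,0.06],0,1],
    [[0,0,0],0,1],
  ],
)

```text
t: 30.8
ee_pos: [460.9, -38.9, 18.0]
orientation: [0.03, 3.139, -0.007]
ft_force: [1.7, -1.7, -2.6]
width: 49.9
grasp_force: 30.0
```

```bash
python3 st.py
```

```text
30.8 [-0.107  0.556  2.086 -0.009  0.496 -1.651] [460.9 -38.9  18. ] w 49.9 g 30.0 F [ 1.7 -1.7 -2.6]
[[-1.0, 0.019, 0.003], [0.019, 1.0, -0.004], [-0.003, -0.004, -1.0]]
tilt 0.3 az -57.2 r 462.5 baseaz -4.8
```

Request:
move_arm(
  steps=[
    [[0,0,0.05],0,1],
    [[0,0,0.05],0,1],
    [[0,0,0.03],0,1],
    [[0,0,0],0,1],
  ],
)

```text
t: 31.13
ee_pos: [460.4, -38.9, 15.9]
orientation: [0.03, 3.139, -0.007]
ft_force: [-3.3, -0.2, 15.4]
width: 50.2
grasp_force: 30.0
```

Seated: 18 N of floor contact at the expected depth. Release, rise and go over the penetrometer.

Request:
move_arm(
  steps=[
    [[0,0,0],0,0.5],
    [[0,0,0],0,0.2],
    [[0,0,0],0,0],
    [[0,0,0],0,0],
    [[0,0,-0.3],0,0],
    [[0,0,-0.8],0,0],
    [[0,0,-1],0,0],
    [[0,0,-1],0,0],
    [[0,0,-1],0,0],
    [[0,0.5,-1],0,0],
    [[0.1,1,-1],0,0],
    [[0.1,1,-1],0,0],
    [[0.1,1,-0.9],0,0],
    [[0.1,1,0],0,0],
    [[0.1,1,0],0,0],
    [[0.1,1,0],0,0],
    [[0.1,1,0],0,0],
    [[0.1,1,0],0,0],
    [[0,0.4,0],0,0],
    [[0,0,0],0,0],
  ],
)

```text
t: 32.8
ee_pos: [444.1, 186.4, 214.2]
orientation: [0.026, 3.139, -0.006]
ft_force: [0.4, -0.6, 0.3]
width: 87.5
grasp_force: 0.0
```

```bash
python3 st.py
python3 - <<'E'
from h import *
import pickle
S=cams.get_image("scene");T=cams.get_image("top");pickle.dump((S,T),open("im8.pkl","wb"))
def crop(im,c,w,h): return cv2.resize(im["image"][c[1]-h:c[1]+h,c[0]-w:c[0]+w,::-1],(400,300),interpolation=cv2.INTER_CUBIC)
cv2.imwrite("pics/m8.png",np.vstack([np.hstack([crop(S,(358,222),28,21),crop(T,(318,247),28,21)]),np.hstack([crop(S,(300,240),40,30),crop(T,(250,222),40,30)])]))
E
```

```text
32.8 [ 0.376  0.223  1.947 -0.005  0.971 -1.176] [444.1 186.4 214.2] w 87.5 g 0.0 F [ 0.4 -0.6  0.3]
[[-1.0, 0.016, 0.002], [0.016, 1.0, -0.004], [-0.002, -0.004, -1.0]]
tilt 0.26 az -63.1 r 481.6 baseaz 22.8
```

View pics/m8.png

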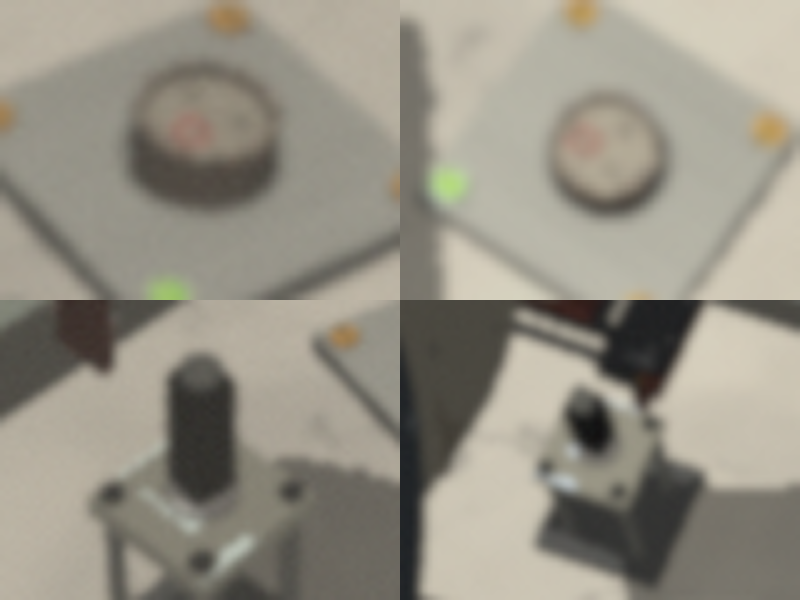

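The mould stands level in the recess, with the red ring at about (356.5,220) in the scene view and (315.5,246) in the top view. The penetrometer stands undisturbed. I'll descend around its grip and compute the mark.

Request:
move_arm(
  steps=[
    [[0.1,-0.05,0.5],0,0],
    [[0.05,0,0.8],0,0],
    [[0,0,0.8],0,0],
    [[0,0,0.8],0,0],
    [[0,0,0.4],0,0],
    [[0,0,0],0,0],
  ],
)

```text
t: 33.4
ee_pos: [439.3, 181.7, 129.7]
orientation: [-0.032, -3.139, 0.009]
ft_force: [0.4, -0.5, 0.4]
width: 87.8
grasp_force: 0.0
```

```bash
python3 st.py
cat > mk.py <<'E'
from h import *
import pickle; from scipy.optimize import least_squares
S,T=pickle.load(open("im8.pkl","rb")); th=np.linspace(0,2*np.pi,60)
def hullc(im,x,y):
    q=np.array([proj(im,(x+25.5*np.cos(a),y+25.5*np.sin(a),z)) for z in(12,36) for a in th]).astype(np.float32); M=cv2.moments(cv2.convexHull(q)); return np.array([M["m10"]/M["m00"],M["m01"]/M["m00"]])
for n,im,nr,rc in(("scene",S,(358.5,222),(356.8,220.4)),("top",T,(318.5,249),(315.6,246.5))):
    cu,cv=int(rc[0]),int(rc[1]); a=im["image"][cv-6:cv+7,cu-6:cu+7].astype(float); q=a[...,0]-(a[...,1]+a[...,2])/2; w=np.clip(q-np.median(q)-4,0,None); yy,xx=np.mgrid[cv-6:cv+7,cu-6:cu+7]
    u,v=(w*xx).sum()/w.sum(),(w*yy).sum()/w.sum(); m=at_z(im,u,v,32)
    # dark ring wall silhouette: plate brighter than wall; use Otsu-free network mask
    print(n,"mark",m,round(u,2),round(v,2),w.max())
    for c in cams.cut_out(n,"mould"):
        if np.hypot(c["rect"][0]-nr[0],c["rect"][1]-nr[1])<10:
            vv,uu=np.nonzero(c["pixels"]); o=np.array([uu.mean(),vv.mean()]); s=least_squares(lambda p:hullc(im,*p)-o,[463,-39],diff_step=1e-3).x; print("  mould",s.round(1),"mark-mould",(m[:2]-s).round(1)); break
E
python3 mk.py
```

```text
33.4 [ 0.37   0.352  2.018 -0.007  0.776 -1.175] [439.3 181.7 129.7] w 87.8 g 0.0 F [ 0.4 -0.5  0.4]
[[-1.0, 0.021, -0.002], [0.021, 1.0, -0.006], [0.002, -0.006, -1.0]]
tilt 0.36 az -110.1 r 475.4 baseaz 22.5
scene mark [459.9 -28.2  32. ] 356.27 218.86 16.0
  mould [460.5 -36.4] mark-mould [-0.6  8.2]
top mark [462.4 -28.4  32. ] 315.46 245.2 12.5
  mould [460.1 -38.1] mark-mould [2.3 9.7]
```

Request:
move_arm(
  steps=[
    [[0.04,0.14,0],0,0],
    [[0,0,0],0,0],
    [[0,0,0],0,0.5],
    [[0,0,0],0,0.7],
    [[0,0,0],0,1],
    [[0,0,0],0,1],
    [[0,0,0],0,1],
    [[0,0,0],0,1],
    [[0,0,0],0,1],
  ],
)

```text
t: 34.25
ee_pos: [439.7, 186.9, 131.5]
orientation: [0.03, 3.14, -0.007]
ft_force: [0.9, -0.0, -0.6]
width: 44.6
grasp_force: 0.0
```

```bash
python3 st.py
```

```text
34.25 [ 0.38   0.35   2.015 -0.007  0.776 -1.167] [439.7 186.9 131.5] w 44.6 g 0.0 F [ 0.9 -0.  -0.6]
[[-1.0, 0.019, 0.002], [0.019, 1.0, -0.004], [-0.002, -0.004, -1.0]]
tilt 0.27 az -66.3 r 477.8 baseaz 23.0
```

Request:
move_arm(
  steps=[
    [[0,-0.03,0],0,1],
    [[0,0,0],0,1],
    [[0,0,0],0,1],
    [[0,0,0],0,1],
    [[0,0,0],0,1],
    [[0,0,0],0,1],
    [[0,0,0],0,1],
  ],
)

```text
t: 34.83
ee_pos: [439.7, 186.0, 131.5]
orientation: [0.03, 3.14, -0.007]
ft_force: [0.4, -1.0, -0.0]
width: 19.4
grasp_force: 30.0
```

```bash
python3 st.py
python3 - <<'E'
from h import *
P=[]
for i in range(6): cams.get_image("top"); P.append(ctrl.get_obs()["ee_pos"])
print(np.array(P).round(1).tolist(),np.mean(P,0))
E
```

```text
34.8333 [ 0.378  0.35   2.016 -0.007  0.776 -1.168] [439.7 186.  131.5] w 19.4 g 30.0 F [ 0.4 -1.  -0. ]
[[-1.0, 0.019, 0.002], [0.019, 1.0, -0.004], [-0.002, -0.004, -1.0]]
tilt 0.27 az -66.9 r 477.4 baseaz 22.9
[[439.7, 186.1, 131.5], [439.7, 186.1, 131.5], [439.7, 186.1, 131.5], [439.7, 186.1, 131.5], [439.7, 186.1, 131.5], [439.7, 186.1, 131.5]] [439.68548431 186.08269645 131.48793874]
```

Penetrometer gripped: 19.4 mm wide, 30 N. I'll lift it out straight and carry it over the mark.

Request:
move_arm(
  steps=[
    [[0,0,-0.4],0,1],
    [[0,0,-0.8],0,1],
    [[0,0,-1],0,1],
    [[0,0,-1],0,1],
    [[0,0,-1],0,1],
    [[0,0,-0.3],0,1],
    [[0,0,0],0,1],
    [[0,0,0],0,1],
    [[-0.1,-0.6,0],0,1],
    [[-0.12,-0.97,0],0,1],
    [[-0.12,-0.97,0],0,1],
    [[-0.12,-1,0],0,1],
    [[-0.12,-1,0],0,1],
    [[-0.12,-1,0],0,1],
    [[-0.12,-1,0],0,1],
    [[-0.12,-1,0],0,1],
    [[-0.14,-0.6,0],0,1],
    [[-0.12,-0.4,0],0,1],
    [[0,0,0],0,1],
    [[0,0,0],0,1],
  ],
)

```text
t: 36.8
ee_pos: [464.8, -27.3, 243.9]
orientation: [-0.032, -3.141, 0.006]
ft_force: [-0.8, 1.1, -0.9]
width: 19.8
grasp_force: 30.0
```

Request:
move_arm(
  steps=[
    [[0,0,0.5],0,1],
    [[0,0,0.8],0,1],
    [[0,0,0.8],0,1],
    [[0,0,0.6],0,1],
    [[0,0,0.4],0,1],
    [[0,0,0.2],0,1],
    [[0,0,0],0,1],
    [[0,0,0],0,1],
    [[0,0,0],0,1],
    [[0,0,0],0,1],
  ],
)

```text
t: 37.63
ee_pos: [466.2, -27.8, 163.3]
orientation: [0.03, 3.138, -0.007]
ft_force: [0.5, -0.6, -2.1]
width: 19.7
grasp_force: 30.0
```

```bash
python3 st.py
python3 - <<'E'
from h import *
import pickle
S=cams.get_image("scene");T=cams.get_image("top"); pickle.dump((S,T),open("im9.pkl","wb")); o=ctrl.get_obs(); p=o["ee_pos"]; print(o["t"],p.round(1),o["ft_force"].round(1))
tip=p+[-1.5,0,-115.5]; print("tip",tip.round(1),"pred px",proj(S,tip),proj(T,tip),"mouth",proj(S,tip+[0,0,22]))
# barrel (9mm radius) in scene: grey profile across rows just above the mouth, piston rows below
g=cv2.cvtColor(S["image"],cv2.COLOR_RGB2GRAY).astype(int)
u,v=np.round(proj(S,tip)).astype(int)
for r in range(v-22,v+5,2): print(r,g[r,u-11:u+12].tolist())
for n in("scene","top"):
    for b in cams.boxes_of(n,"piston_tip")[:2]: print(n,np.round(b["rect"],1),round(b["p"],2))
E
```

```text
37.6333 [-0.082  0.28   2.02  -0.005  0.838 -1.63 ] [466.2 -27.8 163.3] w 19.7 g 30.0 F [ 0.5 -0.6 -2.1]
[[-1.0, 0.019, 0.004], [0.019, 1.0, -0.004], [-0.004, -0.004, -1.0]]
tilt 0.32 az -50.9 r 467.0 baseaz -3.4
37.7333 [466.  -27.8 163.2] [-0.4 -0.1 -1. ]
tip [464.5 -27.8  47.7] pred px [355.3 213.3] [315.5 242.8] mouth [356.1 206.5]
191 [176, 175, 176, 177, 177, 176, 175, 173, 167, 149, 116, 88, 77, 79, 80, 79, 87, 114, 147, 165, 170, 170, 170]
193 [175, 175, 175, 173, 173, 173, 173, 171, 165, 144, 110, 85, 78, 80, 81, 78, 91, 120, 150, 164, 167, 168, 169]
195 [177, 175, 174, 173, 173, 172, 170, 170, 160, 136, 105, 83, 77, 79, 80, 82, 97, 127, 153, 166, 167, 167, 167]
197 [174, 174, 174, 173, 172, 173, 173, 170, 155, 126, 91, 77, 77, 79, 79, 83, 102, 138, 160, 168, 171, 169, 170]
199 [175, 175, 176, 175, 174, 175, 175, 172, 158, 124, 88, 74, 75, 75, 78, 79, 106, 137, 158, 165, 169, 170, 171]
201 [176, 176, 174, 176, 175, 174, 174, 170, 151, 116, 85, 73, 73, 73, 75, 80, 100, 121, 134, 142, 154, 160, 166]
203 [177, 177, 175, 173, 174, 173, 171, 164, 143, 110, 87, 77, 79, 79, 80, 81, 88, 92, 94, 97, 105, 115, 126]
205 [176, 174, 173, 167, 163, 159, 154, 145, 127, 99, 84, 79, 80, 81, 78, 79, 83, 87, 90, 86, 88, 88, 93]
207 [161, 156, 152, 148, 146, 145, 144, 139, 127, 108, 90, 82, 81, 81, 82, 84, 85, 89, 88, 89, 91, 91, 90]
209 [145, 143, 142, 143, 143, 140, 136, 130, 117, 99, 84, 80, 80, 80, 78, 80, 83, 86, 88, 87, 89, 90, 91]
211 [140, 138, 131, 121, 116, 110, 102, 91, 85, 79, 77, 77, 78, 79, 81, 80, 80, 79, 77, 78, 81, 86, 88]
213 [116, 106, 99, 95, 91, 86, 82, 80, 81, 83, 83, 80, 81, 82, 86, 89, 87, 88, 86, 82, 80, 78, 79]
215 [105, 94, 91, 91, 87, 85, 83, 86, 89, 87, 88, 85, 85, 85, 88, 89, 88, 88, 87, 87, 87, 85, 80]
217 [127, 110, 95, 91, 90, 99, 99, 92, 89, 90, 87, 88, 88, 87, 84, 87, 87, 88, 87, 82, 85, 86, 84]
```

Request:
move_arm(
  steps=[
    [[0.13,0,0],0,1],
    [[0,0,0.2],0,1],
    [[0,0,0.2],0,1],
    [[0,0,0],0,1],
    [[0,0,0],0,1],
    [[0,0,0],0,1],
  ],
)

```text
t: 38.33
ee_pos: [462.2, -27.8, 152.3]
orientation: [0.03, 3.14, -0.007]
ft_force: [0.3, 0.1, -0.7]
width: 20.1
grasp_force: 30.0
```

```bash
cat > f.py <<'E'
from h import *
F=[]
for i in range(8): cams.get_image("scene"); o=ctrl.get_obs(); F.append(o["ft_force"])
print(o["t"],o["ee_pos"].round(2),"F",np.mean(F,0).round(2),"w",round(o["width"],1))
E
python3 f.py
```

```text
38.7333 [462.35 -27.74 152.54] F [-0.07  0.23 -1.64] w 19.9
```

Request:
move_arm(
  steps=[
    [[0,0,0.08],0,1],
    [[0,0,0.08],0,1],
    [[0,0,0.08],0,1],
    [[0,0,0.08],0,1],
    [[0,0,0.04],0,1],
    [[0,0,0],0,1],
    [[0,0,0],0,1],
    [[0,0,0],0,1],
    [[0,0,0],0,1],
  ],
)

```text
t: 39.48
ee_pos: [462.4, -27.8, 143.6]
orientation: [0.03, 3.139, -0.007]
ft_force: [-0.1, -0.4, 2.2]
width: 20.1
grasp_force: 30.0
```

```bash
python3 f.py
```

```text
39.8833 [462.36 -27.8  143.49] F [-0.23  0.13  2.49] w 19.6
```

The force rise of 4.1 N matches 4 mm of travel as predicted, so 3.9 mm remain.

Request:
move_arm(
  steps=[
    [[0,0,0.05],0,1],
    [[0,0,0.05],0,1],
    [[0,0,0.055],0,1],
    [[0,0,0],0,1],
    [[0,0,0],0,1],
    [[0,0,0],0,1],
    [[0,0,0],0,1],
    [[0,0,0],0,1],
  ],
)

```text
t: 40.55
ee_pos: [462.4, -27.8, 139.7]
orientation: [0.03, 3.139, -0.007]
ft_force: [-1.8, 0.4, 6.1]
width: 19.9
grasp_force: 30.0
```

```bash
python3 f.py; python3 st.py
```

```text
40.95 [462.42 -27.83 139.71] F [-1.14  0.67  5.79] w 20.0
40.95 [-0.083  0.316  2.042 -0.006  0.781 -1.631] [462.4 -27.8 139.7] w 20.0 g 30.0 F [-1.1  0.7  5.2]
[[-1.0, 0.019, 0.002], [0.019, 1.0, -0.004], [-0.002, -0.004, -1.0]]
tilt 0.27 az -64.3 r 463.3 baseaz -3.4
```

Request:
move_arm(
  steps=[
    [[0,0,0.01],0,1],
    [[0,0,0],0,1],
    [[0,0,0],0,1],
    [[0,0,0],0,1],
  ],
)

```text
t: 41.28
ee_pos: [462.4, -27.8, 139.5]
orientation: [0.03, 3.139, -0.007]
ft_force: [-0.6, 0.6, 7.0]
width: 20.1
grasp_force: 30.0
```

```bash
python3 f.py
python3 - <<'E'
from h import *
print(ctrl.close_job())
E
```

```text
41.6833 [462.45 -27.84 139.48] F [-1.38  0.3   6.04] w 20.0
the job is handed in; nothing more can be done
None
```

I handed the job in at 41.7 s. The mould was tipped to 30° for over 2 s and set home in the recess. The penetrometer is held upright and pressed about 8 mm (7.7 N) on the red ring; I placed its tip by calculation and took no final picture of it in the ring.

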